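# Load the strap-handle die into the bench extruder

### The arm

A 7-joint arm with a two-finger parallel gripper is mounted at the origin on a cart in front of the work surface, level with it; the furniture and walls round the work are solid. World frame = base frame: x ahead of the robot, y to its left, z up, the work surface at z = 0. Lengths are in m, angles in rad, forces in N, time in s.
With the tool pointing down it reaches from about 0.425 to 0.925 m from the base axis. Payload 6.8 kg.
Tool frame: the origin (TCP) lies at the very end of the fingers, on their centre line; the grasp point (between the pads) lies 19 mm behind it (r.grip_depth is the distance from the TCP to the grasp point, in m); z points along the fingers, y is the direction in which the jaws open and shut (so a half turn about z gives the same grasp; the last joint's range is limited). The gripper opens to 85 mm and grips with 20 to 120 N. Pads are 22 mm wide; open, the fingers measure 114 mm over their backs; the gripper's body (76 mm by 85 mm) begins 54 mm behind the grasp point. The pads swing forward as they close: fully open they stand 13 mm farther back than shut.
Start: joints at [1.242, 0.477, 0.022, 1.555, -0.011, 1.109, -0.083], TCP at [0.148, -0.659, 0.231] pointing down, gripper open.
Joint ranges: [-2.96, 2.96], [-0.34, 2.1], [-1.41, 1.46], [0.24, 2.44], [-1.37, 4.51], [0.17, 1.92], [-2.96, 2.96]. Speed limits (rad/s): [2.39, 2.39, 3.14, 3.14, 3.14, 3.14, 3.14].

### API

Orientations are given as a rotation vector (axis times angle).
In Python, from bench import status, eyes, workorder, spotter, r gives the robot as it stands.
- The arm moves only by the tool drive_tool, never from a script. Its argument "commands" is a list of rows, each an object of numbers: "rx", "ry", "rz": the turn, a rotation vector about the world's x, y, z normalised to -1 to 1, where 1 is 8 degrees; "tx", "ty", "tz": the shift along the world's x, y, z normalised to -1 to 1, where 1 is 20 mm; "grip": the closure, from -1 (fully open) to 1 (shut). A call has 1 to 10 rows; each row shifts and turns the commanded pose from where the row before left it; what a row does not reach is not made up. A row lasts 1/8 s, in which the tool goes at most 62.5 mm and 10.7 degrees, less where a joint would pass 70% of its speed; a pose out of reach is approached as far as the arm can. A call with a number of a shift or a turn outside -1 to 1 is refused whole. A call with a gripper value outside its range is refused whole. The fingers move at their own pace and stop on an object; "grip_force" is the grip in N (left out, the last holds). Time passes only in rows, so rows that do not move let the fingers close. It gives the time, the measured TCP pose, the force and the opening at its end, in the units of the state.
- status.get_obs(): the state, without advancing time (a new reading comes with each control period).
- eyes.grab_frame(name): name is "scene" or "top" or "wrist"; returns a dict with "frame" (420x560x3 uint8, blue, green, red), "range_z" (420x560 float32, m along the optical axis (not along the pixel's ray), 0 where there is no reading), "fx", "fy", "cx", "cy" (pixels), "dist_coeffs" ([k1, k2, p1, p2, k3] as OpenCV has them; the pictures are not rectified), "T" (4x4, takes a point from camera to world coordinates); the wrist camera has in their place "T_tool_cam" (4x4, takes a point from camera to tool coordinates, whose origin is the TCP and whose axes are the flange's). Camera axes: x right, y down, z forward; pixel columns grow to the right and rows downward; lengths in m; the calibration is good to about 2 mm. A picture is of the moment at which its call begins: read the wrist's pose just before it.
- workorder.hand_in(): hands the job in, once; it reports no verdict.
Trained networks look in the newest picture that a camera, given by its name, has taken for a name from the list of things; names that differ only in an ending like _2 or _b are one class to them, and where a whole thing is asked for, a point or a joint stands for the part that bears it (a point fixed in the world has none). Each returns a list of dicts, best first, with "confidence" (0 to 1); they miss things now and then, are a little off and sometimes report something else, mostly with a low value. They report only what shows in the picture. A call takes as long as a camera call. They do not tell look-alikes from the thing itself.
- spotter.boxes_of(camera, target): "position" ([column, row] as shares, 0 to 1, of the picture: columns of its width, rows of its height, amid what is visible of it).
- spotter.masks_of(camera, target): "mask" (420x560 bool, what is visible of it) and "position" ([column, row] as shares, 0 to 1, of the picture: columns of its width, rows of its height, amid what is visible of it).
The state is a dict: "clock": time; "joints": joint angles; "qvel": joint speeds; "tau": joint torques, N m; "tcp_pos": TCP position; "orientation": TCP orientation; "contact_force": force on the tool from outside, world axes, zero at the start; "moment": the same for the moment, N m; "grip_width": finger opening in m.
Only numpy, scipy, OpenCV 4.12 (cv2) and the standard library are available. Lean on these libraries where they do the work, as an engineer would, in place of code of your own. Each camera call takes 0.05 s, during which the arm holds its last target.

### The job

The mug handles are next: take the strap-handle die (the plate with the one wide, flat slit) out of the rack and push it down through the slot in the top of the extruder's head, past the sprung pads inside, until it sits right down on the floor of the slot. Feel for the slot and never push the die harder than 25 N, so that neither is bruised. Then swing the keeper bar shut over it and let go; leave the other two dies in the rack and the tumbler and the stamp where they stand.

Things in the scene. Friction and masses are not known exactly. Their poses are not given: they have to be found in the camera images.
- die_strap: Strap-handle die, to be fitted: flat plain aluminium plate 8 thick (its x) x 52 wide (its y) x 65 high (its z), with one flat slit 32 wide x 7 high through its middle. About 75 g. Origin: middle of its lower edge face; z points up to the opposite edge. It stands upright in one of the three bays of the rack, faces to the front. Front and back, and top and bottom, are alike.
- die_round: Die with one round hole 20 across, else the same plate (8 x 52 x 65 mm) and frame. Stays in the rack.
- die_square: Die with one square hole 16 x 16, else the same plate (8 x 52 x 65 mm) and frame. Stays in the rack.
- die_rack: Fixed low block of pale wood, 60 (its x) x 214 (its y) x 38 mm, origin at the middle of its underside. A groove along its y, 10.4 wide with its floor 12 above the table and its rails 30 above the table, holds three dies in bays 64 apart; the upper 47 mm of each die is free, and the die tops are 77 above the table.
- extruder: Bench clay extruder; this is its wooden board, 345 x 130 x 18, fixed. Origin on the table under the nominal middle of the slot; x from the nozzle (-x) back along the barrel, y along the slot. The grey machine on it is bolted tight through slotted feet: head, slot and keeper together stand up to 5 mm ahead of or behind (x) nominal. The poses do not tell how much: feel or look for the slot.
- slot_mouth (a point): Nominal middle of the slot's mouth, 103 above the table, in the flat top (42 in x, 108 in y) of the head; axes as the board's. The slot is 9.6 in x by 55.6 in y, sharp-edged, straight down. True place: up to 5 mm off in x. Behind the head the flange rises to 109, the barrel to 103, the cross handle (at x = 268) to 113 above the table.
- slot_floor (a point): Nominal middle of the slot's hard floor, 40 above the table, 63 below the mouth: a seated die stands 2 mm proud of the head. From 27 mm below the mouth two sprung bevelled brass pads on the +x side squeeze the die against the front: pushing it in takes some 4 to 9 N, down to the floor. It does not fall past the pads by itself and stays where it is left there.
- keeper (a joint): Swing of the keeper bar about its upright pin, rad: 0 = shut, along the slot over the die, at its stop; opens clockwise seen from above, to 2.5; stays where left (about 1 N at the grip moves it). At angle a it runs from the pin toward (-sin a, -cos a) in the board's x, y. Bar 15 x 80, 6 thick, underside 4.5 above the head: it shuts only over a die that is right down.
- keeper_pin (a point): Nominal place of the keeper's pin, 42 mm to the +y side of the slot's middle, 107.5 above the table (the bar's underside); true place shifted in x as the slot is. Pin's head ends 118.5 above the table. The bar's grip, an upright round black peg 13 across, is 62 mm from the pin and spans 113.5 to 143.5 above the table; it may turn in the fingers as the bar swings.
- green_tumbler: Pale green ceramic tumbler, 65 across, 84 high, standing on the table; origin at the middle of its foot. Leave alone.
- clay_stamp: Small waisted bisque stamp, 23 across, 50 high, standing on the table; origin at the middle of its foot. Leave alone.
Mind the look-alikes: they are no part of the job. Leave any pink or turquoise look-alike of the die_round alone.

How it is judged:
On the way, in this order (a step that is already met when the one before it is completed fails the run):
1. the strap die sits on the floor of the slot, the keeper still open (z of die_strap in the frame of extruder between 0.036 and 0.042 m and horizontal distance between die_strap and extruder below 0.01 m and angle between die_strap's own z axis and vertical below 0.08 rad and value of joint keeper above 1 rad), for 0.2 s.
2. the keeper is shut over it (z of die_strap in the frame of extruder between 0.036 and 0.042 m and horizontal distance between die_strap and extruder below 0.01 m and angle between die_strap's own z axis and vertical below 0.08 rad and value of joint keeper below 0.12 rad), for 0.2 s.
At the end, for the whole second after the job is handed in: The strap die rests on the slot's floor (within 2 mm in height, 10 mm sideways of the nominal slot middle, 4.5 degrees of upright); the keeper is shut (under 0.12 rad); the other dies stand in their bays (moved under 12 mm), tumbler and stamp have moved under 20 mm (all of step 2 and linear speed of die_strap below 0.02 m/s and z of each of die_round, die_square in the frame of die_rack below 0.016 m and distance of each of die_round, die_square from where it was at the start of the episode below 0.012 m and distance of each of green_tumbler, clay_stamp from where it was at the start of the episode below 0.02 m); the robot touches nothing.
It fails at once if the strap die is pushed against the extruder or its keeper with more than about 25 N (the sprung pads and the front of the slot add up to 20 N of squeeze, hence 45 N in all) (contact force between die_strap and extruder above 45 N).
It fails at once if another die is taken out of the rack (distance of any of die_round, die_square from where it was at the start of the episode above 0.03 m).
It fails at once if the tumbler or the stamp is knocked about (distance of any of green_tumbler, clay_stamp from where it was at the start of the episode above 0.03 m).
It also fails if it takes over 72 s, if anything falls off the work surface, if the arm or the gripper's body presses on something with over 40 N, if the wrist force passes 120 N, or if a joint passes its speed limit or range.

## Working session

There is one attempt and no reset: what is moved stays moved. The work goes in short steps, Python scripts to look and compute and a tool call to move; the robot and the scene stay as the last step left them, time stands still between calls to the robot, and variables do not carry over. Pictures are saved under pics/ and viewed, and the job is handed in when it is done.

Besides the shell and the picture viewer there is one more tool, called after ">>>" by a JSON object that holds its "api" and its "payload". drive_tool: Moves the arm, as the interface text tells. Scaled input: -1 to 1 covers 20 mm each way for a shift and 8 degrees each way for a turn. Its arguments: {"type":"object","properties":{"commands":{"type":"array","items":{"type":"object","properties":{"rx":{"type":"number"},"ry":{"type":"number"},"rz":{"type":"number"},"tx":{"type":"number"},"ty":{"type":"number"},"tz":{"type":"number"},"grip":{"type":"number"}}}},"grip_force":{"type":"number"}},"required":["commands"]}

```bash
mkdir -p pics; ls; cat > h.py <<'E'
import numpy as np,cv2
from bench import status,eyes,workorder,spotter,r
from scipy.spatial.transform import Rotation as R
def grab(n,save=None):
    o=status.get_obs(); f=eyes.grab_frame(n)
    if n=='wrist':
        T=np.eye(4);T[:3,:3]=R.from_rotvec(o['orientation']).as_matrix();T[:3,3]=o['tcp_pos'];f['T']=T@np.array(f['T_tool_cam'])
    if save: cv2.imwrite('pics/'+save,f['frame'])
    np.savez('%s.npz'%n,frame=f['frame'],z=f['range_z'],T=f['T'],k=[f['fx'],f['fy'],f['cx'],f['cy']],d=f['dist_coeffs'])
    return f
def load(n):
    d=np.load('%s.npz'%n)
    k=d['k'];return dict(frame=d['frame'],range_z=d['z'],T=d['T'],fx=k[0],fy=k[1],cx=k[2],cy=k[3],dist_coeffs=d['d'])
def cloud(f):
    h,w=f['range_z'].shape
    u,v=np.meshgrid(np.arange(w),np.arange(h))
    K=np.array([[f['fx'],0,f['cx']],[0,f['fy'],f['cy']],[0,0,1]])
    p=cv2.undistortPoints(np.stack([u,v],-1).reshape(-1,1,2).astype(float),K,np.array(f['dist_coeffs'],float)).reshape(h,w,2)
    z=f['range_z']; P=np.dstack([p[...,0]*z,p[...,1]*z,z])
    T=np.array(f['T']);W=P@T[:3,:3].T+T[:3,3]; W[z<=0]=np.nan
    return W
def rays(f,uv):
    K=np.array([[f['fx'],0,f['cx']],[0,f['fy'],f['cy']],[0,0,1]])
    p=cv2.undistortPoints(np.array(uv,float).reshape(-1,1,2),K,np.array(f['dist_coeffs'],float)).reshape(-1,2)
    T=np.array(f['T']);d=np.c_[p,np.ones(len(p))]@T[:3,:3].T
    return T[:3,3],d
def onplane(f,uv,z):
    o,d=rays(f,uv);return o+d*((z-o[2])/d[:,2])[:,None]
E
python3 - <<'E'
from h import *
print(status.get_obs())
for n in('scene','top','wrist'):
    f=grab(n,n+'0.png');print(n,np.round(f['T'],3).tolist(),f['fx'])
    for t in ('die_strap','die_round','die_square','die_rack','extruder','keeper','green_tumbler','clay_stamp'):
        print(t,[(round(a['confidence'],2),np.round(np.array(a['position'])*[560,420]).tolist()) for a in spotter.boxes_of(n,t)][:4])
E
```

```text
pics
{'clock': 0.0, 'joints': array([ 1.24190641,  0.47778902,  0.02231403,  1.55646412, -0.0115242 ,
        1.10927293, -0.08312851]), 'qvel': array([-0.00139149, -0.00053863,  0.00149611, -0.00149705, -0.0005777 ,
       -0.00098131, -0.00045069]), 'tau': array([-4.44711859e-04, -5.96451616e+01,  1.60801705e+00, -2.81201273e+01,
        1.25482617e-02,  9.33805393e-03, -2.26348459e-05]), 'tcp_pos': array([ 0.1477037 , -0.65803515,  0.23032728]), 'orientation': array([-3.12069740e+00, -3.45923525e-01,  4.68918623e-04]), 'contact_force': array([0.2996056 , 0.03985552, 1.21055195]), 'moment': array([0.03254273, 0.00656468, 0.02244382]), 'grip_width': 0.08529096931583387}
scene [[-0.686, -0.294, 0.666, -0.076], [-0.728, 0.278, -0.627, 0.675], [-0.0, -0.915, -0.405, 0.457], [0.0, 0.0, 0.0, 1.0]] 449.72579399198065
die_strap []
die_round [(0.91, [218.0, 237.0]), (0.9, [157.0, 285.0]), (0.85, [181.0, 228.0]), (0.68, [194.0, 301.0])]
die_square [(0.93, [277.0, 224.0])]
die_rack [(0.95, [247.0, 248.0])]
extruder [(0.91, [304.0, 182.0])]
keeper [(0.49, [322.0, 169.0])]
green_tumbler [(0.93, [216.0, 205.0])]
clay_stamp [(0.66, [321.0, 228.0])]
top [[0.028, -0.985, 0.171, 0.341], [-1.0, -0.03, -0.009, 0.128], [0.014, -0.17, -0.985, 1.308], [0.0, 0.0, 0.0, 1.0]] 521.1071942746502
die_strap [(0.57, [252.0, 225.0])]
die_round [(0.77, [172.0, 226.0]), (0.68, [180.0, 257.0]), (0.65, [227.0, 171.0]), (0.53, [187.0, 190.0])]
die_square [(0.66, [255.0, 224.0]), (0.45, [280.0, 232.0])]
die_rack [(0.64, [255.0, 230.0])]
extruder [(0.97, [373.0, 172.0]), (0.56, [255.0, 229.0])]
keeper [(0.47, [349.0, 216.0])]
green_tumbler [(0.81, [265.0, 168.0])]
clay_stamp [(0.4, [316.0, 247.0])]
wrist [[0.219, -0.933, -0.286, 0.219], [-0.976, -0.21, -0.063, -0.642], [-0.001, 0.293, -0.956, 0.373], [0.0, 0.0, 0.0, 1.0]] 344.53420876593583
die_strap []
die_round []
die_square []
die_rack []
extruder []
keeper []
green_tumbler []
clay_stamp []
```

```bash
python3 - <<'E'
import cv2
s=cv2.imread('pics/scene0.png')[140:340,120:420]; cv2.imwrite('pics/sc.png',cv2.resize(s,None,fx=2.6,fy=2.6,interpolation=3))
s=cv2.imread('pics/top0.png')[120:300,140:480]; cv2.imwrite('pics/tc.png',cv2.resize(s,None,fx=2.3,fy=2.3,interpolation=3))
E
```

```text
(no output)
```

View pics/sc.png

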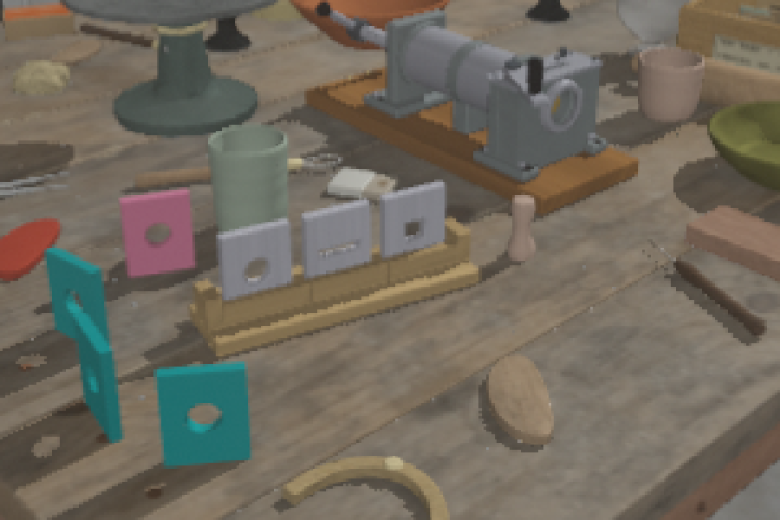

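View pics/tc.png

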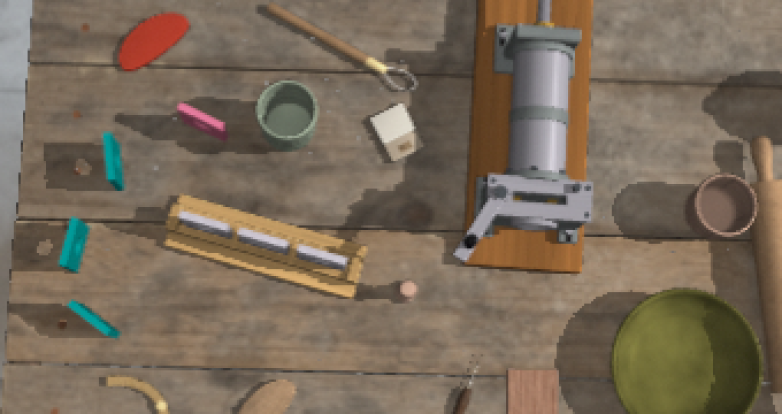

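View pics/scene0.png

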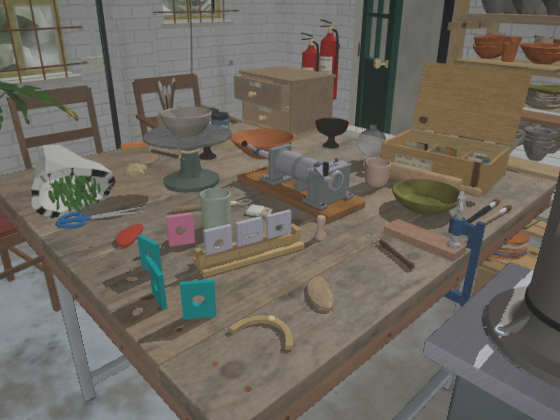

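```bash
python3 - <<'E'
from h import *
f=load('top');W=cloud(f)
def fit(m,name):
    p=W[m][:,:2].astype(np.float32); r=cv2.minAreaRect(p*1000); print(name,len(p),r, np.round(W[m].mean(0),4))
    return r
z=W[...,2]; u,v=np.meshgrid(np.arange(560),np.arange(420))
# die tops
roi=(u>205)&(u<300)&(v>195)&(v<255)
m=(roi&(z>.070)&(z<.084)).astype(np.uint8)
n,l,st,c=cv2.connectedComponentsWithStats(m)
for i in range(1,n):
    if st[i,4]>15: fit(l==i,'die%d %s'%(i,np.round(c[i])))
roi=(u>335)&(u<405)&(v>120)&(v<240)
for lo,hi in((.099,.1065),(.107,.113),(.113,.12),(.13,.15)):
    m=roi&(z>lo)&(z<hi)
    fit(m,'%s'%lo)
m=(u>335)&(u<405)&(v>110)&(v<240)&(z>.012)&(z<.024);fit(m,'board')
np.set_printoptions(linewidth=250,precision=0,suppress=True)
print((z[190:235:2,340:402:2]*1000))
s=f['frame'][180:240,335:410];cv2.imwrite('pics/tk.png',cv2.resize(s,None,fx=10,fy=10,interpolation=0))
E
```

```text
die1 [228. 216.] 83 ((524.0010375976562, 254.95823669433594), (51.603607177734375, 8.586418151855469), 75.83055114746094) [0.5239 0.2549 0.0765]
die2 [253. 223.] 81 ((507.967041015625, 192.58425903320312), (51.82273483276367, 8.771297454833984), 75.13751220703125) [0.5081 0.1927 0.0766]
die3 [279. 230.] 81 ((492.66668701171875, 130.5860137939453), (51.747901916503906, 8.567002296447754), 76.1678466796875) [0.4925 0.1308 0.077 ]
0.099 1302 ((632.7807006835938, -100.02820587158203), (109.12544250488281, 208.54833984375), 83.62342834472656) [ 0.6106 -0.0958  0.1028]
0.107 319 ((604.4715576171875, -94.87527465820312), (121.56236267089844, 269.12762451171875), 75.29275512695312) [ 0.6352 -0.082   0.1099]
0.113 167 ((603.969482421875, -86.3523941040039), (101.19767761230469, 267.2926940917969), 74.8426513671875) [ 0.5639 -0.045   0.1153]
0.13 28 ((502.84967041015625, -16.262807846069336), (10.978165626525879, 11.194852828979492), 65.33493041992188) [ 0.5022 -0.0159  0.142 ]
board 3125 ((657.5704956054688, -91.53639221191406), (141.2714080810547, 334.8576354980469), 87.067138671875) [ 0.661
[... 2953 characters left out ...]
.  19.  19.  16.  18.  18.  14.  20.  23.  17.   2.  -1.  -3.   1.]
 [111. 109. 111.  21.  15.  18.  17.  13.  19.  18.  18.  19.  22.  19.  17.  19.  20.  18.  20.  17.  19.  24.  15.  22.  20.  16.  18.  -1.   2.   1.   6.]
 [113. 115.  14.  20.  18.  18.  17.  18.  17.  18.  17.  17.  19.  21.  23.  17.  17.  18.  25.  17.  15.  20.  18.  16.  22.  25.  18.   2.   3.  -4.  -0.]
 [112. 113.  18.  18.  19.  11.  21.  18.  20.  16.  18.  21.  20.  15.  17.  15.  20.  16.  13.  23.  17.  15.  20.  18.  20.  21.  20.  -3.  -3.   3.   0.]
 [  0.  20.  20.  19.  20.  17.  16.  20.  20.  19.  20.  23.  13.  20.  18.  18.  20.  16.  18.  18.  20.  17.  16.  18.  26.  19.  15.   1.  -1.  -0.   2.]]
```

View pics/tk.png

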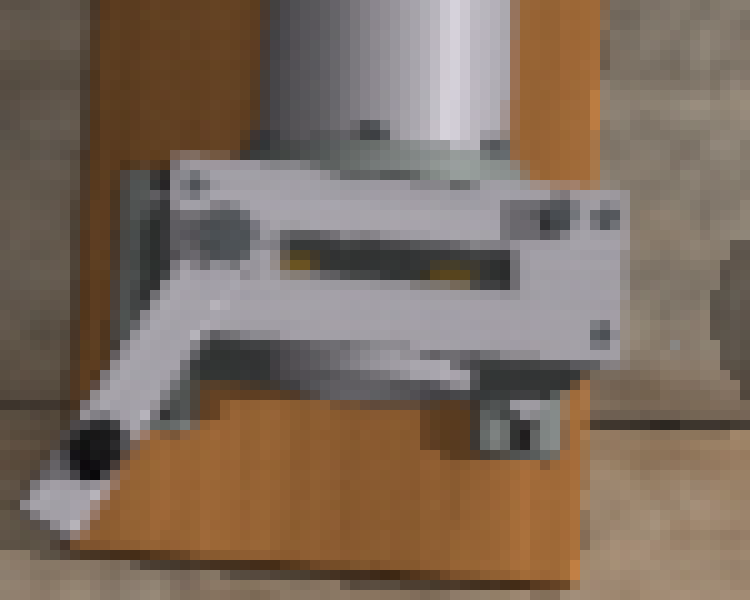

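```bash
python3 - <<'E'
from h import *
f=load('top')
off=np.array([335,180])-.5
e=lambda *p:onplane(f,[np.array(q)/10+off for q in p],.103)
P=e((282,233),(515,247),(282,279),(515,290),(398,262)); print(np.round(P,4))
for a,b in((0,1),(2,3)):
    d=P[a]-P[b];print(np.degrees(np.arctan2(d[1],d[0]))-90)
H=e((170,152),(628,192),(620,365));print(np.round(H,4)); d=H[0]-H[1];print(np.degrees(np.arctan2(d[1],d[0]))-90, np.linalg.norm(d))
B=onplane(f,[np.array(q)/10+off for q in((98,0),(70,540),(580,588),(602,0))],.018);print(np.round(B,4))
for a,b in((0,1),(3,2)):
    d=B[a]-B[b];print(np.degrees(np.arctan2(d[1],d[0])))
d=B[1]-B[2];print(np.degrees(np.arctan2(d[1],d[0]))-90)
E
```

```text
[[ 0.5601 -0.0642  0.103 ]
 [ 0.5584 -0.1195  0.103 ]
 [ 0.5491 -0.0642  0.103 ]
 [ 0.5481 -0.1194  0.103 ]
 [ 0.554  -0.0917  0.103 ]]
-1.7200621169328798
-0.9903124307102615
[[ 0.5787 -0.0376  0.103 ]
 [ 0.5725 -0.1465  0.103 ]
 [ 0.531  -0.1442  0.103 ]]
-3.2764651799916464 0.10911440460043209
[[ 0.6342 -0.0306  0.018 ]
 [ 0.4961 -0.0248  0.018 ]
 [ 0.4876 -0.1529  0.018 ]
 [ 0.6384 -0.1596  0.018 ]]
-2.386869993766949
-2.5307072005031075
-3.7594737517839008
```

>>> {"api": "drive_tool", "payload": {"commands": [{"tx": 0.7, "ty": 0.94, "tz": 0.07, "rz": 0.32, "grip": -1}, {"tx": 0.7, "ty": 0.94, "tz": 0.07, "rz": 0.32, "grip": -1}, {"tx": 0.7, "ty": 0.94, "tz": 0.07, "rz": 0.32, "grip": -1}, {"tx": 0.7, "ty": 0.94, "tz": 0.07, "rz": 0.32, "grip": -1}, {"tx": 0.7, "ty": 0.94, "tz": 0.07, "rz": 0.32, "grip": -1}, {"tx": 0.7, "ty": 0.94, "tz": 0.07, "rz": 0.32, "grip": -1}, {"tx": 0.7, "ty": 0.94, "tz": 0.07, "rz": 0.32, "grip": -1}, {"tx": 0.7, "ty": 0.94, "tz": 0.07, "rz": 0.32, "grip": -1}, {"tx": 0.7, "ty": 0.94, "tz": 0.07, "rz": 0.32, "grip": -1}, {"tx": 0.7, "ty": 0.94, "tz": 0.07, "rz": 0.32, "grip": -1}]}}

```text
validation failed for argument at $.co...
```

>>> {"api": "drive_tool", "payload": {"commands": [{"tx": 0.7, "ty": 0.94, "tz": 0.07, "rx": 0.0, "ry": 0.0, "rz": 0.32, "grip": -1.0}]}}

```text
clock: 1.48
tcp_pos: [0.1605, -0.6402, 0.2324]
orientation: [3.114, 0.414, -0.002]
contact_force: [0.3, 0.5, 0.8]
grip_width: 0.0855
```

>>> {"api": "drive_tool", "payload": {"commands": [{"tx": 0.7, "ty": 0.94, "tz": 0.07, "rx": 0.0, "ry": 0.0, "rz": 0.32, "grip": -1.0}, {"tx": 0.7, "ty": 0.94, "tz": 0.07, "rx": 0.0, "ry": 0.0, "rz": 0.32, "grip": -1.0}, {"tx": 0.7, "ty": 0.94, "tz": 0.07, "rx": 0.0, "ry": 0.0, "rz": 0.32, "grip": -1.0}, {"tx": 0.7, "ty": 0.94, "tz": 0.07, "rx": 0.0, "ry": 0.0, "rz": 0.32, "grip": -1.0}, {"tx": 0.7, "ty": 0.94, "tz": 0.07, "rx": 0.0, "ry": 0.0, "rz": 0.32, "grip": -1.0}, {"tx": 0.7, "ty": 0.94, "tz": 0.07, "rx": 0.0, "ry": 0.0, "rz": 0.32, "grip": -1.0}, {"tx": 0.7, "ty": 0.94, "tz": 0.07, "rx": 0.0, "ry": 0.0, "rz": 0.32, "grip": -1.0}, {"tx": 0.7, "ty": 0.94, "tz": 0.07, "rx": 0.0, "ry": 0.0, "rz": 0.32, "grip": -1.0}, {"tx": 0.7, "ty": 0.94, "tz": 0.07, "rx": 0.0, "ry": 0.0, "rz": 0.32, "grip": -1.0}]}}

```text
clock: 2.6
tcp_pos: [0.2888, -0.4694, 0.2454]
orientation: [2.967, 1.034, 0.0]
contact_force: [0.5, 0.4, 0.6]
grip_width: 0.0851
```

>>> {"api": "drive_tool", "payload": {"commands": [{"tx": 0.7, "ty": 0.94, "tz": 0.07, "rx": 0.0, "ry": 0.0, "rz": 0.32, "grip": -1.0}, {"tx": 0.7, "ty": 0.94, "tz": 0.07, "rx": 0.0, "ry": 0.0, "rz": 0.32, "grip": -1.0}, {"tx": 0.7, "ty": 0.94, "tz": 0.07, "rx": 0.0, "ry": 0.0, "rz": 0.32, "grip": -1.0}, {"tx": 0.7, "ty": 0.94, "tz": 0.07, "rx": 0.0, "ry": 0.0, "rz": 0.32, "grip": -1.0}, {"tx": 0.7, "ty": 0.94, "tz": 0.07, "rx": 0.0, "ry": 0.0, "rz": 0.32, "grip": -1.0}, {"tx": 0.7, "ty": 0.94, "tz": 0.07, "rx": 0.0, "ry": 0.0, "rz": 0.32, "grip": -1.0}, {"tx": 0.7, "ty": 0.94, "tz": 0.07, "rx": 0.0, "ry": 0.0, "rz": 0.32, "grip": -1.0}, {"tx": 0.7, "ty": 0.94, "tz": 0.07, "rx": 0.0, "ry": 0.0, "rz": 0.32, "grip": -1.0}, {"tx": 0.7, "ty": 0.94, "tz": 0.07, "rx": 0.0, "ry": 0.0, "rz": 0.32, "grip": -1.0}, {"tx": 0.7, "ty": 0.94, "tz": 0.07, "rx": 0.0, "ry": 0.0, "rz": 0.32, "grip": -1.0}]}}

```text
clock: 3.85
tcp_pos: [0.4288, -0.2814, 0.2594]
orientation: [2.664, 1.665, 0.0]
contact_force: [0.4, 0.1, -0.1]
grip_width: 0.0851
```

>>> {"api": "drive_tool", "payload": {"commands": [{"tx": 0.7, "ty": 0.94, "tz": 0.07, "rx": 0.0, "ry": 0.0, "rz": 0.32, "grip": -1.0}, {"tx": 0.7, "ty": 0.94, "tz": 0.07, "rx": 0.0, "ry": 0.0, "rz": 0.32, "grip": -1.0}, {"tx": 0.7, "ty": 0.94, "tz": 0.07, "rx": 0.0, "ry": 0.0, "rz": 0.32, "grip": -1.0}, {"tx": 0.7, "ty": 0.94, "tz": 0.07, "rx": 0.0, "ry": 0.0, "rz": 0.32, "grip": -1.0}, {"tx": 0.7, "ty": 0.94, "tz": 0.07, "rx": 0.0, "ry": 0.0, "rz": 0.32, "grip": -1.0}, {"tx": 0.7, "ty": 0.94, "tz": 0.07, "rx": 0.0, "ry": 0.0, "rz": 0.32, "grip": -1.0}, {"tx": 0.7, "ty": 0.94, "tz": 0.07, "rx": 0.0, "ry": 0.0, "rz": 0.32, "grip": -1.0}, {"tx": 0.7, "ty": 0.94, "tz": 0.07, "rx": 0.0, "ry": 0.0, "rz": 0.32, "grip": -1.0}, {"tx": 0.3, "ty": 0.94, "tz": 0.07, "rx": 0.0, "ry": 0.0, "rz": 0.2, "grip": -1.0}, {"tx": 0.0, "ty": 0.0, "tz": 0.0, "rx": 0.0, "ry": 0.0, "rz": 0.0, "grip": -1.0}]}}

```text
clock: 5.1
tcp_pos: [0.5463, -0.1112, 0.272]
orientation: [-2.295, -2.145, -0.001]
contact_force: [0.5, -0.5, 1.0]
grip_width: 0.0853
```

```bash
python3 - <<'E'
from h import *
o=status.get_obs();print({k:np.round(v,4) for k,v in o.items()})
f=grab('wrist','w1.png')
E
```

```text
{'clock': np.float64(5.1), 'joints': array([ 0.5178,  0.2918, -0.5227,  1.7639,  0.1588,  1.1278, -0.1224]), 'qvel': array([ 0.0269, -0.0052,  0.0406,  0.0128,  0.0099,  0.001 ,  0.0066]), 'tau': array([-8.30600e-01, -4.46785e+01, -4.33130e+00, -2.82314e+01,
       -7.14000e-02, -3.36000e-02, -6.36000e-02]), 'tcp_pos': array([ 0.5463, -0.1112,  0.272 ]), 'orientation': array([-2.2948e+00, -2.1450e+00, -1.0000e-03]), 'contact_force': array([ 0.5467, -0.5058,  0.9802]), 'moment': array([-0.0015, -0.0087, -0.0526]), 'grip_width': np.float64(0.0853)}
```

View pics/w1.png

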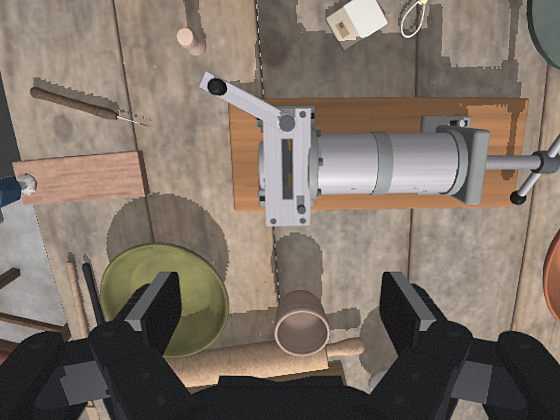

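```bash
python3 - <<'E'
from h import *
f=load('wrist')
s=f['frame'][60:240,200:330];cv2.imwrite('pics/w1z.png',cv2.resize(s[40:170,20:130],None,fx=6,fy=4.5,interpolation=3))
s=f['frame'][100:230,250:330];cv2.imwrite('pics/w1z.png',cv2.resize(s,None,fx=4.5,fy=4.5,interpolation=3))
W=cloud(f);z=W[...,2]
print(np.nanmedian(z[295:300,0:0+1]),[np.round(W[v,u],3).tolist() for v,u in ((150,275),(190,300),(200,240),(60,280))])
E
```

```text
-0.802068556621006 [[0.543, -0.073, 0.103], [0.563, -0.112, 0.102], [0.495, -0.14, 0.016], [0.553, 0.015, -0.0]]
```

View pics/w1z.png

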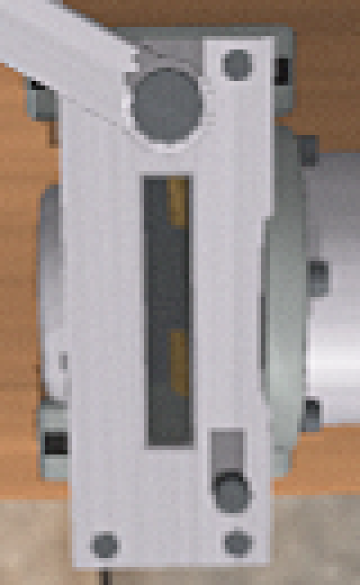

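```bash
python3 - <<'E'
from h import *
f=load('wrist');off=np.array([250,100])-.5
P=onplane(f,[np.array(q)/4.5+off for q in((141,176),(190,176),(194,446),(147,446),(272,38),(270,567),(72,567))],.103);print(np.round(P,4))
print('center',P[:4].mean(0)); a=lambda d:np.degrees(np.arctan2(d[1],d[0]))-90
print(a(P[0]-P[3]),a(P[1]-P[2]),a(P[4]-P[5]), np.linalg.norm(P[1]-P[0]),np.linalg.norm(P[0]-P[3]),np.linalg.norm(P[4]-P[5]),np.linalg.norm(P[6]-P[5]))
# subpixel: gradient along columns between rows
g=cv2.cvtColor(f['frame'],cv2.COLOR_BGR2GRAY).astype(float)
L=[];Rr=[]
for v in range(143,197):
    row=g[v,276:298];d=np.diff(row); 
    i=np.argmin(d[:12]);j=np.argmax(d[8:])+8
    def sub(k):
        w=np.abs(d[max(k-1,0):k+2]);return (w*np.arange(k-1,k+2)[:len(w)]).sum()/w.sum()+276+.5
    L.append((sub(i),v));Rr.append((sub(j),v))
for S in(L,Rr):
    Q=onplane(f,S,.103);p=np.polyfit(Q[:,1],Q[:,0],1)
    for _ in range(3):
        e=Q[:,0]-np.polyval(p,Q[:,1]);k=abs(e)<.001;p=np.polyfit(Q[k,1],Q[k,0],1)
    print('x at y=-.092',np.polyval(p,-.092),'yaw',-np.degrees(np.arctan(p[0])),k.sum())
# head edges in depth
E
```

```text
[[ 0.5488 -0.0635  0.103 ]
 [ 0.5584 -0.0641  0.103 ]
 [ 0.5561 -0.1192  0.103 ]
 [ 0.5464 -0.1185  0.103 ]
 [ 0.5758 -0.0388  0.103 ]
 [ 0.5707 -0.1468  0.103 ]
 [ 0.5288 -0.1439  0.103 ]]
center [ 0.55242259 -0.09133259  0.103     ]
-2.520650895413553 -2.4550538931890173 -2.7133729296406557 0.009673474514386453 0.05511217121082662 0.10803637477944338 0.04201492336393541
x at y=-.092 0.5476843314747977 yaw -2.521314004469563 54
x at y=-.092 0.5573322897272928 yaw -2.4733605249177315 54
```

>>> {"api": "drive_tool", "payload": {"commands": [{"tx": -0.12, "ty": 0.95, "tz": -0.1, "rx": 0.0, "ry": 0.0, "rz": -0.08, "grip": -1.0}, {"tx": -0.12, "ty": 0.95, "tz": -0.1, "rx": 0.0, "ry": 0.0, "rz": -0.08, "grip": -1.0}, {"tx": -0.12, "ty": 0.95, "tz": -0.1, "rx": 0.0, "ry": 0.0, "rz": -0.08, "grip": -1.0}, {"tx": -0.12, "ty": 0.95, "tz": -0.1, "rx": 0.0, "ry": 0.0, "rz": -0.08, "grip": -1.0}, {"tx": -0.12, "ty": 0.95, "tz": -0.1, "rx": 0.0, "ry": 0.0, "rz": -0.08, "grip": -1.0}, {"tx": -0.12, "ty": 0.95, "tz": -0.1, "rx": 0.0, "ry": 0.0, "rz": -0.08, "grip": -1.0}, {"tx": -0.12, "ty": 0.95, "tz": -0.1, "rx": 0.0, "ry": 0.0, "rz": -0.08, "grip": -1.0}, {"tx": -0.12, "ty": 0.95, "tz": -0.1, "rx": 0.0, "ry": 0.0, "rz": -0.08, "grip": -1.0}, {"tx": -0.12, "ty": 0.95, "tz": -0.1, "rx": 0.0, "ry": 0.0, "rz": -0.08, "grip": -1.0}, {"tx": -0.12, "ty": 0.95, "tz": -0.1, "rx": 0.0, "ry": 0.0, "rz": -0.08, "grip": -1.0}]}}

```text
clock: 6.4
tcp_pos: [0.5217, 0.0755, 0.2518]
orientation: [2.417, 2.006, -0.001]
contact_force: [0.0, -1.2, -0.2]
grip_width: 0.0857
```

>>> {"api": "drive_tool", "payload": {"commands": [{"tx": -0.12, "ty": 0.95, "tz": -0.5, "rx": 0.0, "ry": 0.0, "rz": -0.08, "grip": -1.0}, {"tx": -0.12, "ty": 0.95, "tz": -0.5, "rx": 0.0, "ry": 0.0, "rz": -0.08, "grip": -1.0}, {"tx": -0.12, "ty": 0.95, "tz": -0.5, "rx": 0.0, "ry": 0.0, "rz": -0.08, "grip": -1.0}, {"tx": -0.12, "ty": 0.95, "tz": -0.5, "rx": 0.0, "ry": 0.0, "rz": -0.08, "grip": -1.0}, {"tx": -0.12, "ty": 0.95, "tz": -0.5, "rx": 0.0, "ry": 0.0, "rz": -0.08, "grip": -1.0}, {"tx": -0.12, "ty": 0.95, "tz": -0.5, "rx": 0.0, "ry": 0.0, "rz": -0.08, "grip": -1.0}, {"tx": 0.0, "ty": 0.0, "tz": 0.0, "rx": 0.0, "ry": 0.0, "rz": 0.0, "grip": -1.0}, {"tx": 0.0, "ty": 0.0, "tz": 0.0, "rx": 0.0, "ry": 0.0, "rz": 0.0, "grip": -1.0}]}}

```text
clock: 7.4
tcp_pos: [0.5079, 0.189, 0.1921]
orientation: [2.482, 1.925, -0.001]
contact_force: [-0.1, 1.0, 0.2]
grip_width: 0.0854
```

```bash
python3 - <<'E'
from h import *
o=status.get_obs();print(o['tcp_pos'],o['orientation'],np.round(o['joints'],3),o['contact_force'])
f=grab('wrist','w2.png');W=cloud(f);z=W[...,2]
m=((z>.071)&(z<.083)).astype(np.uint8)
n,l,st,c=cv2.connectedComponentsWithStats(m)
for i in range(1,n):
    if st[i,4]>60: print(st[i,4],np.round(c[i]),cv2.minAreaRect(W[l==i][:,:2].astype(np.float32)*1000),W[l==i].mean(0))
E
```

```text
[0.50790704 0.18901792 0.19211283] [ 2.48152499e+00  1.92504842e+00 -6.01554588e-04] [ 0.027  0.367 -0.614  1.883  0.255  0.97  -0.953] [-0.07378713  1.01323564  0.15195618]
764 [280. 118.] ((522.7263793945312, 253.33218383789062), (51.19950866699219, 7.634586811065674), 76.35321044921875) [0.52273492 0.25353639 0.0761789 ]
1975 [457. 186.] ((641.6609497070312, 171.48812866210938), (64.25089263916016, 64.06212615966797), 58.81258010864258) [0.64336089 0.17116804 0.07879653]
721 [280. 201.] ((507.15380859375, 191.87841796875), (52.2871208190918, 7.972919940948486), 75.76265716552734) [0.5074979  0.19294128 0.07590856]
535 [280. 275.] ((491.7229309082031, 130.1412353515625), (52.45542526245117, 7.386788368225098), 75.45663452148438) [0.49182554 0.13156024 0.07580708]
378 [468. 412.] ((635.0430297851562, -66.09303283691406), (6.372211456298828, 36.69710159301758), 88.14688110351562) [ 0.63652577 -0.06612369  0.07719018]
```

View pics/w2.png

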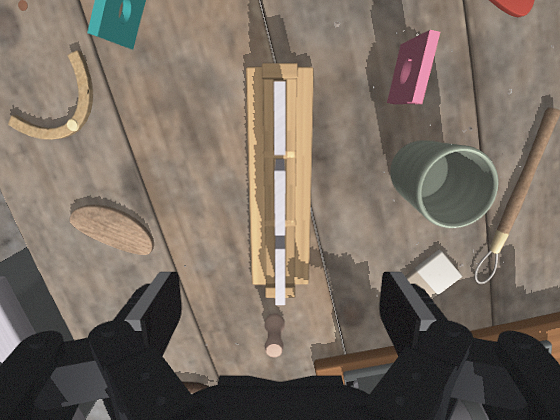

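>>> {"api": "drive_tool", "payload": {"commands": [{"tx": -0.03, "ty": 0.15, "tz": -0.95, "rx": 0.0, "ry": 0.0, "rz": 0.02, "grip": -1.0}, {"tx": 0.0, "ty": 0.0, "tz": -1.0, "rx": 0.0, "ry": 0.0, "rz": 0.0, "grip": -1.0}, {"tx": 0.0, "ty": 0.0, "tz": -1.0, "rx": 0.0, "ry": 0.0, "rz": 0.0, "grip": -0.5}, {"tx": 0.0, "ty": 0.0, "tz": -1.0, "rx": 0.0, "ry": 0.0, "rz": 0.0, "grip": -0.2}, {"tx": 0.0, "ty": 0.0, "tz": -1.0, "rx": 0.0, "ry": 0.0, "rz": 0.0, "grip": 0.0}, {"tx": 0.0, "ty": 0.0, "tz": -1.0, "rx": 0.0, "ry": 0.0, "rz": 0.0, "grip": 0.0}, {"tx": 0.0, "ty": 0.0, "tz": -0.8, "rx": 0.0, "ry": 0.0, "rz": 0.0, "grip": 0.0}, {"tx": 0.0, "ty": 0.0, "tz": 0.0, "rx": 0.0, "ry": 0.0, "rz": 0.0, "grip": 0.0}]}}

```text
clock: 8.45
tcp_pos: [0.506, 0.1932, 0.0555]
orientation: [-2.477, -1.931, 0.004]
contact_force: [0.1, -0.2, 0.7]
grip_width: 0.0429
```

```bash
python3 - <<'E'
from h import *
o=status.get_obs();print(o['tcp_pos'],o['orientation'],o['grip_width'],o['contact_force'])
f=grab('wrist','w3.png')
E
```

```text
[0.50597964 0.19323604 0.05553356] [-2.47736244 -1.93075981  0.00364818] 0.04291219041808749 [ 0.11558773 -0.21454957  0.73525487]
```

View pics/w3.png

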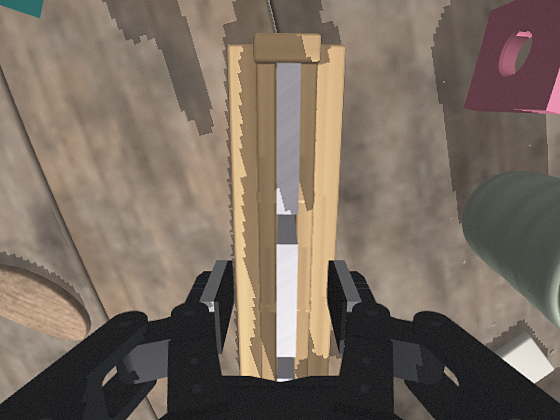

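>>> {"api": "drive_tool", "payload": {"commands": [{"tx": 0.06, "ty": 0.0, "tz": 0.0, "rx": 0.0, "ry": 0.0, "rz": 0.0, "grip": 0.3}, {"tx": 0.0, "ty": 0.0, "tz": 0.0, "rx": 0.0, "ry": 0.0, "rz": 0.0, "grip": 1.0}, {"tx": 0.0, "ty": 0.0, "tz": 0.0, "rx": 0.0, "ry": 0.0, "rz": 0.0, "grip": 1.0}, {"tx": 0.0, "ty": 0.0, "tz": 0.0, "rx": 0.0, "ry": 0.0, "rz": 0.0, "grip": 1.0}, {"tx": 0.0, "ty": 0.0, "tz": 0.0, "rx": 0.0, "ry": 0.0, "rz": 0.0, "grip": 1.0}], "grip_force": 35}}

```text
clock: 9.12
tcp_pos: [0.5088, 0.1938, 0.0576]
orientation: [2.478, 1.93, 0.002]
contact_force: [-0.3, -0.3, 5.8]
grip_width: 0.0071
```

```bash
python3 - <<'E'
from h import *
o=status.get_obs();print(o['tcp_pos'],o['orientation'],o['grip_width'],o['contact_force'],o['moment'])
E
```

```text
[0.50876396 0.19381882 0.05764865] [2.47779251e+00 1.93035806e+00 2.38078194e-03] 0.007114786227208613 [-0.28721724 -0.29329908  5.80837708] [-0.11876622  0.03662315 -0.03053029]
```

>>> {"api": "drive_tool", "payload": {"commands": [{"tx": 0.0, "ty": 0.0, "tz": 0.5, "rx": 0.0, "ry": 0.0, "rz": 0.0, "grip": 1.0}, {"tx": 0.0, "ty": 0.0, "tz": 1.0, "rx": 0.0, "ry": 0.0, "rz": 0.0, "grip": 1.0}, {"tx": 0.0, "ty": 0.0, "tz": 1.0, "rx": 0.0, "ry": 0.0, "rz": 0.0, "grip": 1.0}, {"tx": 0.0, "ty": 0.0, "tz": 1.0, "rx": 0.0, "ry": 0.0, "rz": 0.0, "grip": 1.0}, {"tx": 0.0, "ty": 0.0, "tz": 1.0, "rx": 0.0, "ry": 0.0, "rz": 0.0, "grip": 1.0}, {"tx": 0.0, "ty": 0.0, "tz": 1.0, "rx": 0.0, "ry": 0.0, "rz": 0.0, "grip": 1.0}, {"tx": 0.0, "ty": 0.0, "tz": 1.0, "rx": 0.0, "ry": 0.0, "rz": 0.0, "grip": 1.0}, {"tx": 0.0, "ty": 0.0, "tz": 0.3, "rx": 0.0, "ry": 0.0, "rz": 0.0, "grip": 1.0}, {"tx": 0.0, "ty": 0.0, "tz": 0.0, "rx": 0.0, "ry": 0.0, "rz": 0.0, "grip": 1.0}]}}

```text
clock: 10.25
tcp_pos: [0.5081, 0.1935, 0.1934]
orientation: [2.478, 1.931, 0.001]
contact_force: [-0.3, 0.5, -0.4]
grip_width: 0.0071
```

```bash
python3 - <<'E'
from h import *
o=status.get_obs();print(o['tcp_pos'],o['orientation'],o['grip_width'],o['contact_force'],o['moment'])
grab('wrist','w4.png');f=grab('scene','s4.png')
s=f['frame'][100:300,120:420];cv2.imwrite('pics/s4z.png',cv2.resize(s,None,fx=2.6,fy=2.6,interpolation=3))
E
```

```text
[0.50808603 0.19350856 0.19337697] [2.47784833e+00 1.93050033e+00 1.04215466e-03] 0.007061598900779532 [-0.33744754  0.49491774 -0.43566499] [-0.00066544  0.01259075 -0.01249481]
```

View pics/w4.png

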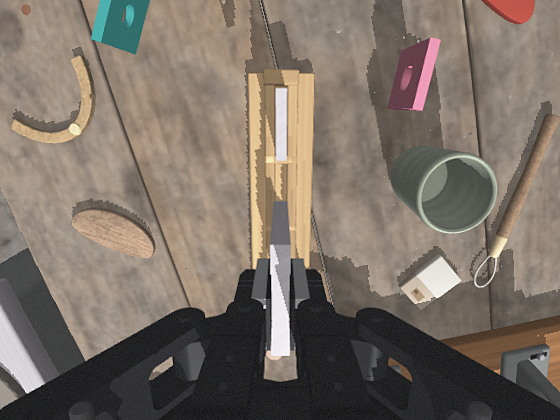

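View pics/s4z.png

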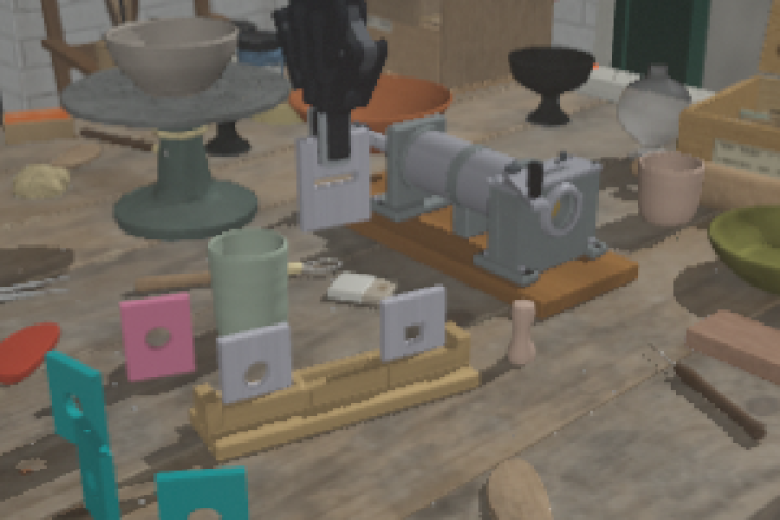

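```bash
python3 - <<'E'
from h import *
f=load('wrist');W=cloud(f);o=status.get_obs()
Rm=R.from_rotvec(o['orientation']).as_matrix();L=(W-o['tcp_pos'])@Rm
u,v=np.meshgrid(np.arange(560),np.arange(420))
m=(u>255)&(u<300)&(v>195)&(v<362)&(abs(L[...,1])<.006)&(L[...,2]<.05)&(L[...,2]>-.04)
top=m&(L[...,2]<-.012)
for mm,n in((top,'top'),(m&(L[...,2]>-.005),'end')):
    print(n,mm.sum(),np.round(np.nanmin(L[mm],0),4),np.round(np.nanmax(L[mm],0),4),np.round(np.nanmedian(L[mm],0),4))
print(np.round(L[235:362:6,280],4)); print(np.round(L[200:260:6,280],4))
# silhouette of lateral
for vv in (210,225,250,340): print(vv,[(uu,np.round(L[vv,uu],3).tolist()) for uu in range(264,296,3)])
s=f['frame'][190:370,230:330];cv2.imwrite('pics/w4z.png',cv2.resize(s,None,fx=3.3,fy=3.3,interpolation=3))
E
```

```text
top 3190 [-0.029  -0.006  -0.0399] [ 0.0246  0.006  -0.0121] [ 0.0051 -0.0006 -0.0197]
end 509 [ 0.0102 -0.0058 -0.005 ] [0.0245 0.0056 0.0447] [ 0.0239 -0.0005  0.0145]
[[ 0.0235 -0.001  -0.0086]
 [ 0.0238 -0.001  -0.016 ]
 [ 0.0227 -0.001  -0.0196]
 [ 0.0197 -0.001  -0.0184]
 [ 0.0176 -0.001  -0.0196]
 [ 0.0151 -0.001  -0.0197]
 [ 0.0122 -0.001  -0.0192]
 [ 0.0101 -0.001  -0.0202]
 [ 0.0073 -0.001  -0.0199]
 [ 0.0043 -0.001  -0.0194]
 [ 0.0006 -0.001  -0.0177]
 [-0.0012 -0.001  -0.0195]
 [-0.0043 -0.001  -0.019 ]
 [-0.0071 -0.001  -0.0191]
 [-0.0096 -0.001  -0.0197]
 [-0.0124 -0.001  -0.02  ]
 [-0.0156 -0.001  -0.0196]
 [-0.0184 -0.001  -0.0199]
 [-0.0222 -0.001  -0.019 ]
 [-0.0252 -0.001  -0.0192]
 [-0.0285 -0.001  -0.019 ]
 [-0.2144 -0.0007  0.1943]]
[[-0.0123 -0.0007  0.1823]
 [ 0.024  -0.0009  0.0337]
 [ 0.0242 -0.0009  0.0221]
 [ 0.0237 -0.0009  0.0137]
 [ 0.0238 -0.0009  0.0046]
 [ 0.0235 -0.001  -0.0025]
 [ 0.0241 -0.001  -0.0114]
 [ 0.0238 -0.001  -0.0172]
 [ 0.0224 -0.001  -0.0198]
 [ 0.0195 -0.001  -0.0189]]
210 [(264, [-0.022, -0.016, 0.181]), (267, [-0.017, -0.013, 0.16
[... 613 characters left out ...]
0.164])]
250 [(264, [-0.065, -0.017, 0.181]), (267, [-0.057, -0.013, 0.164]), (270, [-0.057, -0.01, 0.164]), (273, [nan, nan, nan]), (276, [0.021, -0.003, -0.019]), (279, [0.021, -0.001, -0.019]), (282, [0.022, -0.0, -0.02]), (285, [0.021, 0.001, -0.019]), (288, [0.022, 0.002, -0.02]), (291, [-0.058, 0.01, 0.165]), (294, [-0.057, 0.013, 0.164])]
340 [(264, [-0.0, -0.006, -0.046]), (267, [-0.007, -0.006, -0.037]), (270, [-0.006, -0.005, -0.038]), (273, [-0.021, -0.004, -0.019]), (276, [-0.02, -0.003, -0.019]), (279, [-0.02, -0.001, -0.02]), (282, [-0.02, -0.0, -0.02]), (285, [-0.02, 0.001, -0.019]), (288, [-0.02, 0.002, -0.019]), (291, [-0.007, 0.003, -0.037]), (294, [-0.005, 0.004, -0.039])]
```

View pics/w4z.png

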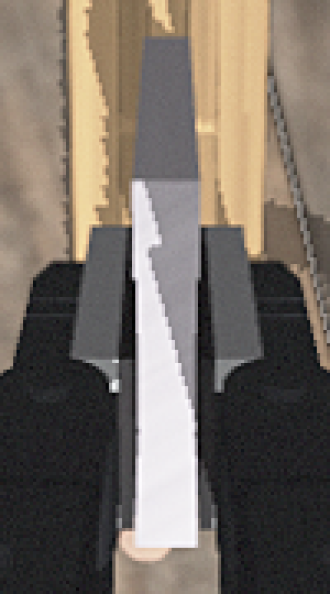

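>>> {"api": "drive_tool", "payload": {"commands": [{"tx": 0.141, "ty": -0.884, "tz": 0.0, "rx": 0.0, "ry": 0.0, "rz": 0.091, "grip": 1.0}, {"tx": 0.141, "ty": -0.884, "tz": 0.0, "rx": 0.0, "ry": 0.0, "rz": 0.091, "grip": 1.0}, {"tx": 0.141, "ty": -0.884, "tz": 0.0, "rx": 0.0, "ry": 0.0, "rz": 0.091, "grip": 1.0}, {"tx": 0.141, "ty": -0.884, "tz": 0.0, "rx": 0.0, "ry": 0.0, "rz": 0.091, "grip": 1.0}, {"tx": 0.141, "ty": -0.884, "tz": 0.0, "rx": 0.0, "ry": 0.0, "rz": 0.091, "grip": 1.0}, {"tx": 0.141, "ty": -0.884, "tz": 0.0, "rx": 0.0, "ry": 0.0, "rz": 0.091, "grip": 1.0}, {"tx": 0.141, "ty": -0.884, "tz": 0.0, "rx": 0.0, "ry": 0.0, "rz": 0.091, "grip": 1.0}, {"tx": 0.141, "ty": -0.884, "tz": 0.0, "rx": 0.0, "ry": 0.0, "rz": 0.091, "grip": 1.0}]}}

```text
clock: 11.35
tcp_pos: [0.5301, 0.0515, 0.192]
orientation: [-2.375, -2.054, 0.002]
contact_force: [-0.9, -0.4, -0.6]
grip_width: 0.0071
```

>>> {"api": "drive_tool", "payload": {"commands": [{"tx": 0.141, "ty": -0.884, "tz": 0.0, "rx": 0.0, "ry": 0.0, "rz": 0.091, "grip": 1.0}, {"tx": 0.141, "ty": -0.884, "tz": 0.0, "rx": 0.0, "ry": 0.0, "rz": 0.091, "grip": 1.0}, {"tx": 0.141, "ty": -0.884, "tz": 0.0, "rx": 0.0, "ry": 0.0, "rz": 0.091, "grip": 1.0}, {"tx": 0.141, "ty": -0.884, "tz": 0.0, "rx": 0.0, "ry": 0.0, "rz": 0.091, "grip": 1.0}, {"tx": 0.141, "ty": -0.884, "tz": 0.0, "rx": 0.0, "ry": 0.0, "rz": 0.091, "grip": 1.0}, {"tx": 0.141, "ty": -0.884, "tz": 0.0, "rx": 0.0, "ry": 0.0, "rz": 0.091, "grip": 1.0}, {"tx": 0.141, "ty": -0.884, "tz": 0.0, "rx": 0.0, "ry": 0.0, "rz": 0.091, "grip": 1.0}, {"tx": 0.141, "ty": -0.884, "tz": 0.0, "rx": 0.0, "ry": 0.0, "rz": 0.091, "grip": 1.0}, {"tx": 0.0, "ty": 0.0, "tz": 0.0, "rx": 0.0, "ry": 0.0, "rz": 0.0, "grip": 1.0}, {"tx": 0.0, "ty": 0.0, "tz": 0.0, "rx": 0.0, "ry": 0.0, "rz": 0.0, "grip": 1.0}]}}

```text
clock: 12.6
tcp_pos: [0.5528, -0.0883, 0.1924]
orientation: [-2.268, -2.172, 0.0]
contact_force: [-0.4, 0.2, -1.0]
grip_width: 0.0071
```

```bash
python3 - <<'E'
from h import *
o=status.get_obs();print(o['tcp_pos'],o['orientation'],o['grip_width'],o['contact_force'],o['moment'])
print(2*np.degrees(np.arctan2(o['orientation'][1],o['orientation'][0])))
f=grab('wrist','w5.png')
s=f['frame'][80:370,210:350];cv2.imwrite('pics/w5z.png',cv2.resize(s,None,fx=2.06,fy=2.06,interpolation=3))
E
```

```text
[ 0.55277492 -0.08827461  0.1924283 ] [-2.26787878e+00 -2.17223070e+00  1.98895824e-04] 0.007098822069680696 [-0.36037818  0.20880851 -0.99598321] [ 0.07613227 -0.0356711   0.00212506]
-272.468129977728
```

View pics/w5z.png

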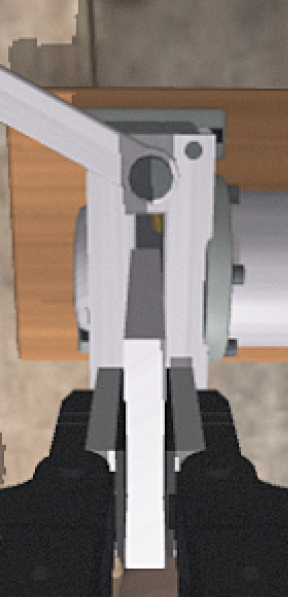

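>>> {"api": "drive_tool", "payload": {"commands": [{"tx": 0.02, "ty": -0.05, "tz": -0.9, "rx": 0.0, "ry": 0.0, "rz": 0.0, "grip": 1.0}, {"tx": 0.0, "ty": 0.0, "tz": -0.9, "rx": 0.0, "ry": 0.0, "rz": 0.0, "grip": 1.0}, {"tx": 0.0, "ty": 0.0, "tz": 0.0, "rx": 0.0, "ry": 0.0, "rz": 0.0, "grip": 1.0}, {"tx": 0.0, "ty": 0.0, "tz": 0.0, "rx": 0.0, "ry": 0.0, "rz": 0.0, "grip": 1.0}]}}

```text
clock: 13.15
tcp_pos: [0.5536, -0.0901, 0.1567]
orientation: [-2.269, -2.172, 0.0]
contact_force: [-0.4, 0.5, -0.3]
grip_width: 0.0072
```

```bash
python3 - <<'E'
from h import *
o=status.get_obs();print(o['tcp_pos'],o['orientation'],o['grip_width'],o['contact_force'],o['moment'])
f=grab('wrist','w6.png')
s=f['frame'][50:320,210:350];cv2.imwrite('pics/w6z.png',cv2.resize(s,None,fx=2.2,fy=2.2,interpolation=3))
W=cloud(f);L=(W-o['tcp_pos'])@R.from_rotvec(o['orientation']).as_matrix()
g=cv2.cvtColor(f['frame'],cv2.COLOR_BGR2GRAY)
for v in range(185,240,10):
    d=L[v,240:330];k=(d[:,2]<.052)&(d[:,2]>-.03)&(abs(d[:,1])<.012);print(v,np.round(d[k].min(0),4) if k.any() else 0,np.round(d[k].max(0),4) if k.any() else 0)
E
```

```text
[ 0.5535709  -0.09007934  0.15670531] [-2.26877961e+00 -2.17240797e+00  7.28925775e-05] 0.007220464273633523 [-0.38617504  0.45793447 -0.26614991] [ 0.04702557 -0.050224   -0.0130584 ]
185 [ 0.0329 -0.0053  0.0378] [0.0346 0.0041 0.0454]
195 0 0
205 [ 0.0237 -0.0052  0.036 ] [0.0241 0.0023 0.0374]
215 [ 0.0237 -0.0049  0.0178] [0.0242 0.0024 0.0194]
225 [ 0.0235 -0.005   0.0028] [0.0242 0.0026 0.005 ]
235 [ 0.0233 -0.0052 -0.0091] [ 0.024   0.0027 -0.0072]
```

View pics/w6z.png

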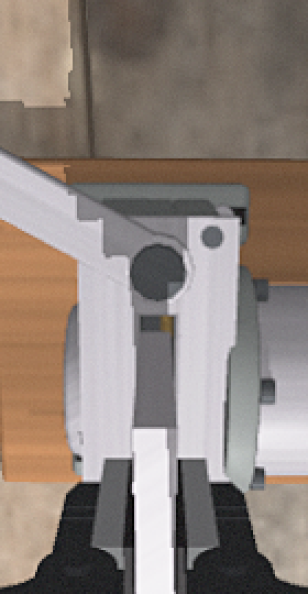

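```bash
python3 - <<'E'
from h import *
f=load('wrist');o=status.get_obs();Rm=R.from_rotvec(o['orientation']).as_matrix()
s=f['frame'][180:215,260:305];cv2.imwrite('pics/w6y.png',cv2.resize(s,None,fx=13,fy=13,interpolation=0))
g=cv2.cvtColor(f['frame'],cv2.COLOR_BGR2GRAY)
for v in range(190,212,2): print(v,g[v,266:298])
for v in (195,197): print((onplane(f,[(274,v),(289,v)],.103)-o['tcp_pos'])@Rm)
E
```

```text
190 [206 208 206 206 176 122 131 134 131 132 130 133 127 129 136 130 131 132
 129 123 170 207 205 201 197 199 203 208 209 211 203 206]
192 [204 208 200 206 177 119 118 122 122 126 126 129 125 125 126 121 126 124
 120 115 156 192 189 184 177 190 203 205 209 208 208 206]
194 [201 203 206 205 175 119 119  95  49  68  66  69  65  70  67  67  73  79
  98 104  93  81  63  99 150 186 208 207 210 212 206 204]
196 [204 205 206 209 177 120 122  93  57  67  74  76  68  73  77  68  77  82
  90  96 102  88  71 105 157 186 208 207 207 210 209 208]
198 [204 208 205 206 175 119 120  94  63  72  71  70  71  72  69  71  73  86
  89  98  98  86  71 105 163 194 205 209 213 211 208 208]
200 [207 208 205 208 176 120 121  96  75  80  79  84  81  79  84  81  79  86
  89  99 100  91  67 103 163 194 209 211 211 210 209 210]
202 [206 206 208 207 178 120 118 111 104 108 110 108 112 111 108 108 108 107
 109 106 111  98  67 106 162 181 198 211 207 212 210 211]
204 [208 209 207 210 179 120 112 104 107 104 108 107 109 105 106 105 110 107
 109 108 109  92  56 119 166 194 210 212 211 211 212 207]
206 [205 208 206 208 175 116 112 109 104 106 107 105 109 107 105 110 108 108
 104 110 110  99  60 122 175 195 210 212 213 210 208 210]
208 [208 210 209 204 211 176 110 104 106 107 104 107 107 109 107 107 104 108
 107 106 106 100  62 119 171 194 210 212 211 212 209 213]
210 [206 207 208 206 210 175 104 105 104 106 108 104 104 108 110 106 107 107
 108 107 110 102  70 119 174 194 211 211 214 212 208 209]
[[ 0.0252193  -0.0053074   0.0541291 ]
 [ 0.02522428  0.00346013  0.05413323]]
[[ 0.02401288 -0.00531293  0.05412895]
 [ 0.02401787  0.00346957  0.05413308]]
```

View pics/w6y.png

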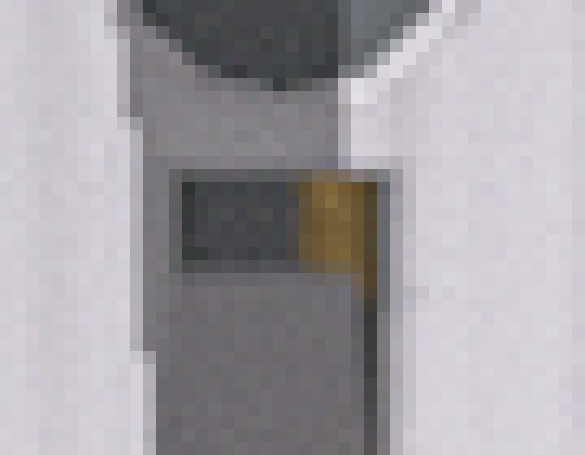

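>>> {"api": "drive_tool", "payload": {"commands": [{"tx": -0.02, "ty": 0.0, "tz": -0.3, "rx": 0.0, "ry": 0.0, "rz": 0.0, "grip": 1.0}, {"tx": 0.0, "ty": 0.0, "tz": -0.1, "rx": 0.0, "ry": 0.0, "rz": 0.0, "grip": 1.0}, {"tx": 0.0, "ty": 0.0, "tz": -0.05, "rx": 0.0, "ry": 0.0, "rz": 0.0, "grip": 1.0}]}}

```text
clock: 13.58
tcp_pos: [0.5533, -0.0903, 0.1479]
orientation: [2.269, 2.172, 0.0]
contact_force: [0.3, -0.3, -1.2]
grip_width: 0.0072
```

>>> {"api": "drive_tool", "payload": {"commands": [{"tx": 0.0, "ty": 0.0, "tz": -0.05, "rx": 0.0, "ry": 0.0, "rz": 0.0, "grip": 1.0}, {"tx": 0.0, "ty": 0.0, "tz": 0.0, "rx": 0.0, "ry": 0.0, "rz": 0.0, "grip": 1.0}]}}

```text
clock: 13.82
tcp_pos: [0.5533, -0.0903, 0.1469]
orientation: [2.269, 2.172, 0.0]
contact_force: [1.4, -0.3, -0.7]
grip_width: 0.0073
```

>>> {"api": "drive_tool", "payload": {"commands": [{"tx": 0.0, "ty": 0.0, "tz": -0.05, "rx": 0.0, "ry": 0.0, "rz": 0.0, "grip": 1.0}, {"tx": 0.0, "ty": 0.0, "tz": -0.05, "rx": 0.0, "ry": 0.0, "rz": 0.0, "grip": 1.0}]}}

```text
clock: 14.08
tcp_pos: [0.5533, -0.0903, 0.145]
orientation: [2.269, 2.172, 0.0]
contact_force: [1.2, -0.3, -1.0]
grip_width: 0.0072
```

>>> {"api": "drive_tool", "payload": {"commands": [{"tx": 0.0, "ty": 0.0, "tz": -0.1, "rx": 0.0, "ry": 0.0, "rz": 0.0, "grip": 1.0}, {"tx": 0.0, "ty": 0.0, "tz": -0.1, "rx": 0.0, "ry": 0.0, "rz": 0.0, "grip": 1.0}]}}

```text
clock: 14.32
tcp_pos: [0.5533, -0.0903, 0.1409]
orientation: [2.269, 2.172, 0.0]
contact_force: [1.7, 0.5, -0.7]
grip_width: 0.0075
```

>>> {"api": "drive_tool", "payload": {"commands": [{"tx": 0.0, "ty": 0.0, "tz": -0.15, "rx": 0.0, "ry": 0.0, "rz": 0.0, "grip": 1.0}, {"tx": 0.0, "ty": 0.0, "tz": -0.15, "rx": 0.0, "ry": 0.0, "rz": 0.0, "grip": 1.0}, {"tx": 0.0, "ty": 0.0, "tz": -0.15, "rx": 0.0, "ry": 0.0, "rz": 0.0, "grip": 1.0}]}}

```text
clock: 14.7
tcp_pos: [0.5533, -0.0903, 0.1317]
orientation: [2.269, 2.172, 0.0]
contact_force: [1.8, -0.6, -1.2]
grip_width: 0.0072
```

>>> {"api": "drive_tool", "payload": {"commands": [{"tx": 0.0, "ty": 0.0, "tz": -0.1, "rx": 0.0, "ry": 0.0, "rz": 0.0, "grip": 1.0}, {"tx": 0.0, "ty": 0.0, "tz": -0.1, "rx": 0.0, "ry": 0.0, "rz": 0.0, "grip": 1.0}, {"tx": 0.0, "ty": 0.0, "tz": -0.1, "rx": 0.0, "ry": 0.0, "rz": 0.0, "grip": 1.0}]}}

```text
clock: 15.08
tcp_pos: [0.5533, -0.0903, 0.1259]
orientation: [2.269, 2.172, 0.0]
contact_force: [0.4, 1.0, 0.2]
grip_width: 0.0071
```

>>> {"api": "drive_tool", "payload": {"commands": [{"tx": 0.0, "ty": 0.0, "tz": -0.1, "rx": 0.0, "ry": 0.0, "rz": 0.0, "grip": 1.0}, {"tx": 0.0, "ty": 0.0, "tz": -0.05, "rx": 0.0, "ry": 0.0, "rz": 0.0, "grip": 1.0}]}}

```text
clock: 15.32
tcp_pos: [0.5533, -0.0903, 0.1229]
orientation: [2.269, 2.172, 0.0]
contact_force: [1.7, -0.0, 0.5]
grip_width: 0.0072
```

>>> {"api": "drive_tool", "payload": {"commands": [{"tx": 0.0, "ty": 0.0, "tz": -0.1, "rx": 0.0, "ry": 0.0, "rz": 0.0, "grip": 1.0}, {"tx": 0.0, "ty": 0.0, "tz": -0.1, "rx": 0.0, "ry": 0.0, "rz": 0.0, "grip": 1.0}]}}

```text
clock: 15.58
tcp_pos: [0.5533, -0.0903, 0.1189]
orientation: [2.269, 2.172, 0.0]
contact_force: [2.0, -0.4, -0.0]
grip_width: 0.0072
```

>>> {"api": "drive_tool", "payload": {"commands": [{"tx": 0.0, "ty": 0.0, "tz": -0.1, "rx": 0.0, "ry": 0.0, "rz": 0.0, "grip": 1.0}, {"tx": 0.0, "ty": 0.0, "tz": -0.1, "rx": 0.0, "ry": 0.0, "rz": 0.0, "grip": 1.0}]}}

```text
clock: 15.82
tcp_pos: [0.5534, -0.0903, 0.1151]
orientation: [2.269, 2.172, 0.0]
contact_force: [0.1, -0.4, 6.5]
grip_width: 0.0069
```

>>> {"api": "drive_tool", "payload": {"commands": [{"tx": 0.0, "ty": 0.0, "tz": -0.1, "rx": 0.0, "ry": 0.0, "rz": 0.0, "grip": 1.0}, {"tx": 0.0, "ty": 0.0, "tz": -0.1, "rx": 0.0, "ry": 0.0, "rz": 0.0, "grip": 1.0}]}}

```text
clock: 16.08
tcp_pos: [0.5534, -0.0904, 0.1116]
orientation: [2.269, 2.172, 0.0]
contact_force: [-1.8, -0.5, 8.0]
grip_width: 0.0076
```

>>> {"api": "drive_tool", "payload": {"commands": [{"tx": 0.0, "ty": 0.0, "tz": -0.1, "rx": 0.0, "ry": 0.0, "rz": 0.0, "grip": 1.0}, {"tx": 0.0, "ty": 0.0, "tz": -0.1, "rx": 0.0, "ry": 0.0, "rz": 0.0, "grip": 1.0}]}}

```text
clock: 16.32
tcp_pos: [0.5533, -0.0905, 0.1075]
orientation: [2.27, 2.171, -0.0]
contact_force: [0.5, -1.3, 5.8]
grip_width: 0.0069
```

```bash
python3 - <<'E'
from h import *
o=status.get_obs();print(o['tcp_pos'],o['contact_force'],o['moment'])
f=grab('wrist','w7.png');s=f['frame'][150:400,180:380];cv2.imwrite('pics/w7z.png',cv2.resize(s,None,fx=2.3,fy=2.3,interpolation=3))
W=cloud(f);L=(W-o['tcp_pos'])@R.from_rotvec(o['orientation']).as_matrix();u,v=np.meshgrid(np.arange(560),np.arange(420))
m=(u>255)&(u<300)&(v>195)&(v<362)&(abs(L[...,1])<.005)&(L[...,2]<-.012)&(L[...,2]>-.028);print(m.sum(),np.nanmedian(L[m],0),np.nanmin(L[m],0),np.nanmax(L[m],0))
E
```

```text
[ 0.55334129 -0.09048502  0.10746831] [ 0.51832197 -1.32129215  5.79943309] [ 0.02069352  0.03878501 -0.19489073]
2279 [ 0.00449417 -0.00104348 -0.01838846] [-0.02899693 -0.00499849 -0.02798186] [ 0.02458147  0.0049805  -0.01205874]
```

View pics/w7z.png

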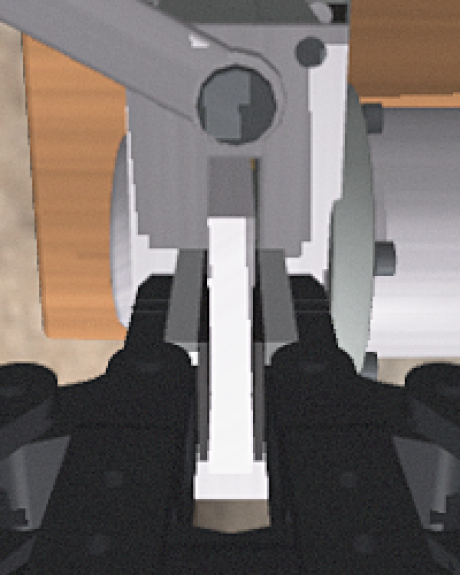

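>>> {"api": "drive_tool", "payload": {"commands": [{"tx": 0.0, "ty": 0.0, "tz": 0.0, "rx": 0.0, "ry": 0.0, "rz": 0.0, "grip": 0.7}, {"tx": 0.0, "ty": 0.0, "tz": 0.0, "rx": 0.0, "ry": 0.0, "rz": 0.0, "grip": 0.7}, {"tx": 0.0, "ty": 0.0, "tz": 0.3, "rx": 0.0, "ry": 0.0, "rz": 0.0, "grip": 0.6}, {"tx": 0.0, "ty": 0.0, "tz": 0.7, "rx": 0.0, "ry": 0.0, "rz": 0.0, "grip": 0.6}, {"tx": 0.0, "ty": -0.11, "tz": 0.7, "rx": 0.0, "ry": 0.0, "rz": 0.0, "grip": 0.6}, {"tx": 0.0, "ty": 0.0, "tz": 0.0, "rx": 0.0, "ry": 0.0, "rz": 0.0, "grip": 1.0}, {"tx": 0.0, "ty": 0.0, "tz": 0.0, "rx": 0.0, "ry": 0.0, "rz": 0.0, "grip": 1.0}, {"tx": 0.0, "ty": 0.0, "tz": 0.0, "rx": 0.0, "ry": 0.0, "rz": 0.0, "grip": 1.0}]}}

```text
clock: 17.38
tcp_pos: [0.5528, -0.0925, 0.1405]
orientation: [-2.269, -2.172, 0.001]
contact_force: [-0.4, -0.1, -0.3]
grip_width: -0.0002
```

```bash
python3 - <<'E'
from h import *
o=status.get_obs();print(o['tcp_pos'],o['contact_force'],o['grip_width'])
f=grab('wrist','w8.png');s=f['frame'][150:400,180:380];cv2.imwrite('pics/w8z.png',cv2.resize(s,None,fx=2.3,fy=2.3,interpolation=3))
E
```

```text
[ 0.55276754 -0.09250683  0.14048608] [-0.39544554 -0.12256625 -0.29276467] -0.000187590866468341
```

View pics/w8z.png

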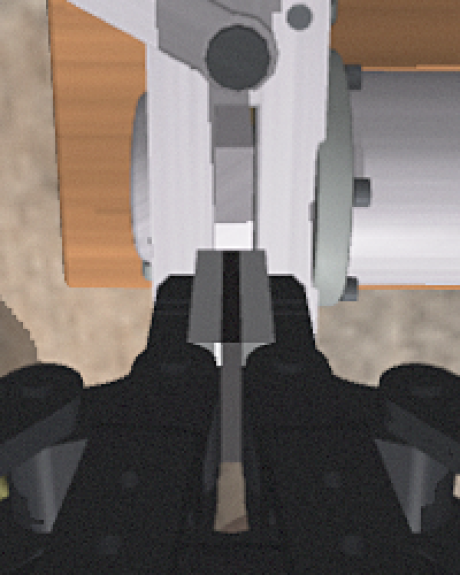

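>>> {"api": "drive_tool", "payload": {"commands": [{"tx": 0.0, "ty": 0.0, "tz": -0.5, "rx": 0.0, "ry": 0.0, "rz": 0.0, "grip": 1.0}, {"tx": 0.0, "ty": 0.0, "tz": -0.1, "rx": 0.0, "ry": 0.0, "rz": 0.0, "grip": 1.0}, {"tx": 0.0, "ty": 0.0, "tz": -0.1, "rx": 0.0, "ry": 0.0, "rz": 0.0, "grip": 1.0}]}}

```text
clock: 17.8
tcp_pos: [0.5532, -0.0924, 0.1266]
orientation: [-2.269, -2.172, 0.0]
contact_force: [-0.1, -0.7, 6.4]
grip_width: 0.0001
```

>>> {"api": "drive_tool", "payload": {"commands": [{"tx": 0.0, "ty": 0.0, "tz": -0.1, "rx": 0.0, "ry": 0.0, "rz": 0.0, "grip": 1.0}, {"tx": 0.0, "ty": 0.0, "tz": -0.1, "rx": 0.0, "ry": 0.0, "rz": 0.0, "grip": 1.0}]}}

```text
clock: 18.05
tcp_pos: [0.5544, -0.0924, 0.124]
orientation: [2.268, 2.171, 0.003]
contact_force: [-0.5, 0.6, 6.0]
grip_width: -0.0003
```

>>> {"api": "drive_tool", "payload": {"commands": [{"tx": 0.0, "ty": 0.0, "tz": -0.1, "rx": 0.0, "ry": 0.0, "rz": 0.0, "grip": 1.0}, {"tx": 0.0, "ty": 0.0, "tz": -0.1, "rx": 0.0, "ry": 0.0, "rz": 0.0, "grip": 1.0}]}}

```text
clock: 18.3
tcp_pos: [0.5542, -0.0924, 0.1199]
orientation: [2.268, 2.171, 0.002]
contact_force: [-1.7, -0.2, 5.7]
grip_width: -0.0001
```

>>> {"api": "drive_tool", "payload": {"commands": [{"tx": 0.0, "ty": 0.0, "tz": -0.1, "rx": 0.0, "ry": 0.0, "rz": 0.0, "grip": 1.0}, {"tx": 0.0, "ty": 0.0, "tz": -0.1, "rx": 0.0, "ry": 0.0, "rz": 0.0, "grip": 1.0}]}}

```text
clock: 18.55
tcp_pos: [0.5539, -0.0925, 0.1158]
orientation: [2.269, 2.171, 0.001]
contact_force: [-1.4, -0.4, 6.1]
grip_width: -0.0
```

>>> {"api": "drive_tool", "payload": {"commands": [{"tx": 0.0, "ty": 0.0, "tz": -0.1, "rx": 0.0, "ry": 0.0, "rz": 0.0, "grip": 1.0}, {"tx": 0.0, "ty": 0.0, "tz": -0.1, "rx": 0.0, "ry": 0.0, "rz": 0.0, "grip": 1.0}]}}

```text
clock: 18.8
tcp_pos: [0.5537, -0.0925, 0.1117]
orientation: [2.269, 2.172, 0.001]
contact_force: [-2.1, 0.3, 5.3]
grip_width: -0.0001
```

>>> {"api": "drive_tool", "payload": {"commands": [{"tx": 0.0, "ty": 0.0, "tz": -0.1, "rx": 0.0, "ry": 0.0, "rz": 0.0, "grip": 1.0}]}}

```text
clock: 18.92
tcp_pos: [0.5535, -0.0925, 0.1096]
orientation: [2.269, 2.172, 0.0]
contact_force: [-1.9, -0.3, 5.8]
grip_width: -0.0002
```

>>> {"api": "drive_tool", "payload": {"commands": [{"tx": 0.0, "ty": 0.0, "tz": -0.05, "rx": 0.0, "ry": 0.0, "rz": 0.0, "grip": 1.0}]}}

```text
clock: 19.05
tcp_pos: [0.5534, -0.0924, 0.1085]
orientation: [2.269, 2.172, 0.0]
contact_force: [-2.4, -0.5, 6.3]
grip_width: -0.0001
```

Now 0.6 mm steps to the floor.

>>> {"api": "drive_tool", "payload": {"commands": [{"tx": 0.0, "ty": 0.0, "tz": -0.05, "rx": 0.0, "ry": 0.0, "rz": 0.0, "grip": 1.0}]}}

```text
clock: 19.18
tcp_pos: [0.5534, -0.0925, 0.1075]
orientation: [2.269, 2.172, 0.0]
contact_force: [-1.9, 0.4, 5.5]
grip_width: -0.0002
```

>>> {"api": "drive_tool", "payload": {"commands": [{"tx": 0.0, "ty": 0.0, "tz": -0.03, "rx": 0.0, "ry": 0.0, "rz": 0.0, "grip": 1.0}]}}

```text
clock: 19.3
tcp_pos: [0.5533, -0.0925, 0.1069]
orientation: [2.269, 2.172, -0.0]
contact_force: [-2.4, -0.0, 5.3]
grip_width: 0.0003
```

>>> {"api": "drive_tool", "payload": {"commands": [{"tx": 0.0, "ty": 0.0, "tz": -0.03, "rx": 0.0, "ry": 0.0, "rz": 0.0, "grip": 1.0}]}}

```text
clock: 19.42
tcp_pos: [0.5533, -0.0924, 0.1063]
orientation: [2.269, 2.172, -0.0]
contact_force: [-2.2, -0.6, 6.5]
grip_width: -0.0
```

>>> {"api": "drive_tool", "payload": {"commands": [{"tx": 0.0, "ty": 0.0, "tz": -0.03, "rx": 0.0, "ry": 0.0, "rz": 0.0, "grip": 1.0}]}}

```text
clock: 19.55
tcp_pos: [0.5532, -0.0925, 0.1057]
orientation: [2.269, 2.172, -0.0]
contact_force: [-2.2, 0.2, 5.7]
grip_width: -0.0003
```

>>> {"api": "drive_tool", "payload": {"commands": [{"tx": 0.0, "ty": 0.0, "tz": -0.03, "rx": 0.0, "ry": 0.0, "rz": 0.0, "grip": 1.0}]}}

```text
clock: 19.68
tcp_pos: [0.5532, -0.0924, 0.1051]
orientation: [2.269, 2.172, -0.0]
contact_force: [-3.3, -0.5, 10.2]
grip_width: -0.0
```

>>> {"api": "drive_tool", "payload": {"commands": [{"tx": 0.0, "ty": 0.0, "tz": -0.02, "rx": 0.0, "ry": 0.0, "rz": 0.0, "grip": 1.0}]}}

```text
clock: 19.8
tcp_pos: [0.5535, -0.0925, 0.1051]
orientation: [2.269, 2.172, 0.0]
contact_force: [-2.4, -0.2, 10.7]
grip_width: -0.0002
```

>>> {"api": "drive_tool", "payload": {"commands": [{"tx": 0.0, "ty": 0.0, "tz": -0.02, "rx": 0.0, "ry": 0.0, "rz": 0.0, "grip": 1.0}]}}

```text
clock: 19.92
tcp_pos: [0.5539, -0.0925, 0.105]
orientation: [2.268, 2.171, 0.001]
contact_force: [-3.5, 0.1, 12.5]
grip_width: 0.0003
```

>>> {"api": "drive_tool", "payload": {"commands": [{"tx": 0.0, "ty": 0.0, "tz": 1.0, "rx": 0.0, "ry": 0.0, "rz": 0.0, "grip": 1.0}, {"tx": 0.0, "ty": 0.0, "tz": 1.0, "rx": 0.0, "ry": 0.0, "rz": 0.0, "grip": 1.0}, {"tx": 0.0, "ty": 0.0, "tz": 1.0, "rx": 0.0, "ry": 0.0, "rz": 0.0, "grip": 0.0}, {"tx": -0.5, "ty": 0.75, "tz": 1.0, "rx": 0.0, "ry": 0.0, "rz": 0.0, "grip": 0.0}, {"tx": -0.5, "ty": 0.75, "tz": 0.5, "rx": 0.0, "ry": 0.0, "rz": 0.0, "grip": 0.0}, {"tx": -0.5, "ty": 0.75, "tz": 0.0, "rx": 0.0, "ry": 0.0, "rz": 0.0, "grip": 0.0}, {"tx": -0.5, "ty": 0.75, "tz": 0.0, "rx": 0.0, "ry": 0.0, "rz": 0.0, "grip": 0.0}, {"tx": -0.5, "ty": 0.75, "tz": 0.0, "rx": 0.0, "ry": 0.0, "rz": 0.0, "grip": 0.0}, {"tx": 0.0, "ty": 0.0, "tz": 0.0, "rx": 0.0, "ry": 0.0, "rz": 0.0, "grip": 0.0}, {"tx": 0.0, "ty": 0.0, "tz": 0.0, "rx": 0.0, "ry": 0.0, "rz": 0.0, "grip": 0.0}]}}

```text
clock: 21.18
tcp_pos: [0.5033, -0.0179, 0.1936]
orientation: [2.27, 2.172, -0.0]
contact_force: [-0.3, -0.6, 0.2]
grip_width: 0.0423
```

```bash
python3 - <<'E'
from h import *
o=status.get_obs();print(o['tcp_pos'],o['orientation'],o['contact_force'],o['grip_width'])
f=grab('wrist','w9.png');W=cloud(f);z=W[...,2]
m=(z>.135)&(z<.15)&(np.hypot(W[...,0]-.502,W[...,1]+.016)<.025);print('peg',m.sum(),np.nanmean(W[m],0),cv2.minAreaRect(W[m][:,:2].astype(np.float32)*1000))
f=grab('top','t9.png');s=f['frame'][180:240,335:410];cv2.imwrite('pics/t9z.png',cv2.resize(s,None,fx=8,fy=8,interpolation=0))
W=cloud(f)
print(np.round(W[200:213:2,364:388:3,2]*1000))
f=grab('scene','s9.png');s=f['frame'][140:240,250:400];cv2.imwrite('pics/s9z.png',cv2.resize(s,None,fx=5,fy=5,interpolation=3))
E
```

```text
[ 0.5033389  -0.01794353  0.19357444] [ 2.26969109e+00  2.17188506e+00 -2.77921045e-04] [-0.34643386 -0.61331589  0.20676637] 0.04225443764162076
peg 359 [ 0.50204474 -0.01586065  0.1408545 ] ((501.9172668457031, -16.83271026611328), (12.293256759643555, 12.286834716796875), 80.38861083984375)
[[585. 585. 579. 583. 587. 590. 592. 592.]
 [586. 586. 582. 584. 585. 589. 592. 597.]
 [586. 589. 587. 586. 587. 593. 593. 597.]
 [588. 588. 589. 587. 592. 594. 598. 599.]
 [588. 588. 589. 587. 593. 595. 598. 600.]
 [588. 589. 585.  nan 594. 597. 597. 602.]
 [589. 589. 586. 589. 596. 599. 599. 605.]]
```

View pics/w9.png

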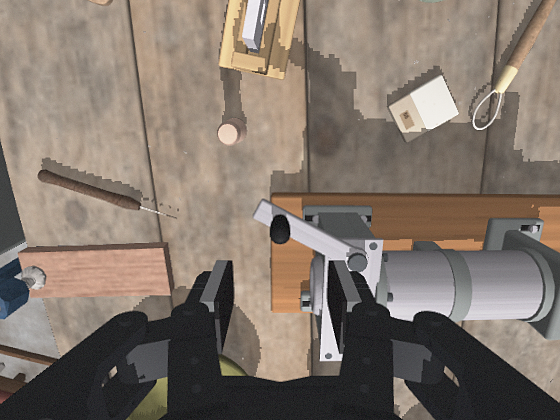

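View pics/s9z.png

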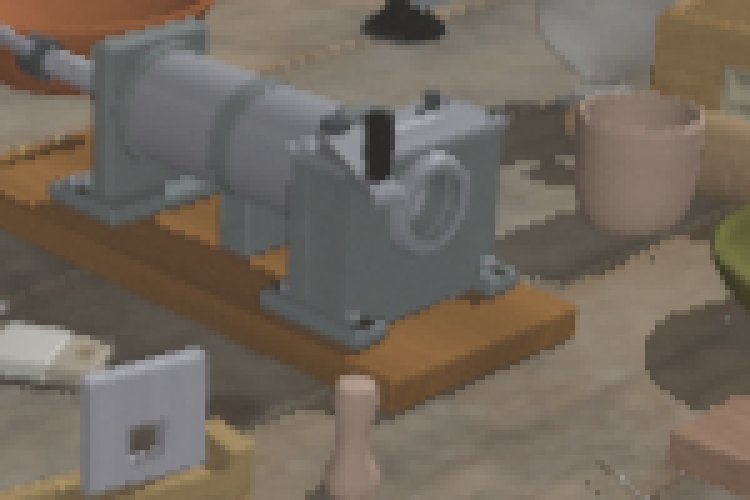

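>>> {"api": "drive_tool", "payload": {"commands": [{"tx": -0.04, "ty": 0.07, "tz": -1.0, "rx": 0.0, "ry": 0.0, "rz": 0.0, "grip": 0.0}, {"tx": 0.0, "ty": 0.0, "tz": -1.0, "rx": 0.0, "ry": 0.0, "rz": 0.0, "grip": 0.0}, {"tx": 0.0, "ty": 0.0, "tz": -1.0, "rx": 0.0, "ry": 0.0, "rz": 0.0, "grip": 0.0}, {"tx": 0.0, "ty": 0.0, "tz": -0.7, "rx": 0.0, "ry": 0.0, "rz": 0.0, "grip": 0.0}, {"tx": 0.0, "ty": 0.0, "tz": 0.0, "rx": 0.0, "ry": 0.0, "rz": 0.0, "grip": 0.4}, {"tx": 0.0, "ty": 0.0, "tz": 0.0, "rx": 0.0, "ry": 0.0, "rz": 0.0, "grip": 0.8}, {"tx": 0.0, "ty": 0.0, "tz": 0.0, "rx": 0.0, "ry": 0.0, "rz": 0.0, "grip": 0.8}, {"tx": 0.0, "ty": 0.0, "tz": 0.0, "rx": 0.0, "ry": 0.0, "rz": 0.0, "grip": 0.8}], "grip_force": 20}}

```text
clock: 22.32
tcp_pos: [0.503, -0.0164, 0.1202]
orientation: [2.269, 2.171, 0.002]
contact_force: [2.7, -0.7, -1.8]
grip_width: 0.0123
```

```bash
python3 - <<'E'
from h import *
o=status.get_obs();print(o['tcp_pos'],o['orientation'],o['contact_force'],o['grip_width'])
y=np.radians(-2.5);pin=np.array([.555,-.0493])
p0=o['tcp_pos'][:2]
d=R.from_euler('z',2.5,degrees=True).as_matrix()[:2,:2]@(p0-pin);a0=np.arctan2(-d[0],-d[1]);print(a0,np.linalg.norm(d))
M=R.from_euler('z',-2.5,degrees=True).as_matrix()[:2,:2]
a=np.linspace(a0,0,16)
P=np.array([pin+M@(np.array([-np.sin(t),-np.cos(t)])*.062) for t in a]);
D=np.diff(np.vstack([p0,P[1:]]),axis=0)/.02
print(np.round(D,2),P[-1])
E
```

```text
[ 0.50302434 -0.01635954  0.12016974] [2.26900801e+00 2.17113740e+00 1.57518770e-03] [ 2.65136604 -0.74619446 -1.78322352] 0.012280718780891771
2.0920420275656557 0.06153489141560595
[[-0.22 -0.37]
 [-0.15 -0.4 ]
 [-0.09 -0.42]
 [-0.03 -0.43]
 [ 0.03 -0.43]
 [ 0.09 -0.42]
 [ 0.14 -0.41]
 [ 0.2  -0.38]
 [ 0.25 -0.35]
 [ 0.3  -0.31]
 [ 0.34 -0.27]
 [ 0.37 -0.22]
 [ 0.4  -0.17]
 [ 0.42 -0.11]
 [ 0.43 -0.05]] [ 0.5522956  -0.11124099]
```

>>> {"api": "drive_tool", "payload": {"commands": [{"tx": -0.22, "ty": -0.37, "tz": 0.0, "rx": 0.0, "ry": 0.0, "rz": 0.0, "grip": 0.8}, {"tx": -0.15, "ty": -0.4, "tz": 0.0, "rx": 0.0, "ry": 0.0, "rz": 0.0, "grip": 0.8}, {"tx": -0.09, "ty": -0.42, "tz": 0.0, "rx": 0.0, "ry": 0.0, "rz": 0.0, "grip": 0.8}, {"tx": -0.03, "ty": -0.43, "tz": 0.0, "rx": 0.0, "ry": 0.0, "rz": 0.0, "grip": 0.8}, {"tx": 0.03, "ty": -0.43, "tz": 0.0, "rx": 0.0, "ry": 0.0, "rz": 0.0, "grip": 0.8}]}}

```text
clock: 22.95
tcp_pos: [0.4952, -0.0555, 0.1204]
orientation: [2.266, 2.174, 0.008]
contact_force: [9.9, 6.0, -8.6]
grip_width: 0.0123
```

>>> {"api": "drive_tool", "payload": {"commands": [{"tx": 0.09, "ty": -0.42, "tz": 0.0, "rx": 0.0, "ry": 0.0, "rz": 0.0, "grip": 0.8}, {"tx": 0.14, "ty": -0.41, "tz": 0.0, "rx": 0.0, "ry": 0.0, "rz": 0.0, "grip": 0.8}, {"tx": 0.2, "ty": -0.38, "tz": 0.0, "rx": 0.0, "ry": 0.0, "rz": 0.0, "grip": 0.8}, {"tx": 0.25, "ty": -0.35, "tz": 0.0, "rx": 0.0, "ry": 0.0, "rz": 0.0, "grip": 0.8}, {"tx": 0.3, "ty": -0.31, "tz": 0.0, "rx": 0.0, "ry": 0.0, "rz": 0.0, "grip": 0.8}]}}

```text
clock: 23.58
tcp_pos: [0.5134, -0.0926, 0.1203]
orientation: [-2.267, -2.174, -0.004]
contact_force: [2.0, 6.3, -0.1]
grip_width: 0.0119
```

>>> {"api": "drive_tool", "payload": {"commands": [{"tx": 0.34, "ty": -0.27, "tz": 0.0, "rx": 0.0, "ry": 0.0, "rz": 0.0, "grip": 0.8}, {"tx": 0.37, "ty": -0.22, "tz": 0.0, "rx": 0.0, "ry": 0.0, "rz": 0.0, "grip": 0.8}, {"tx": 0.4, "ty": -0.14, "tz": 0.0, "rx": 0.0, "ry": 0.0, "rz": 0.0, "grip": 0.8}]}}

```text
clock: 23.95
tcp_pos: [0.5347, -0.1085, 0.1201]
orientation: [2.27, 2.171, -0.003]
contact_force: [-2.6, 0.5, 7.7]
grip_width: 0.0124
```

>>> {"api": "drive_tool", "payload": {"commands": [{"tx": 0.3, "ty": -0.07, "tz": 0.0, "rx": 0.0, "ry": 0.0, "rz": 0.0, "grip": 0.8}, {"tx": 0.3, "ty": -0.03, "tz": 0.0, "rx": 0.0, "ry": 0.0, "rz": 0.0, "grip": 0.8}]}}

```text
clock: 24.2
tcp_pos: [0.5462, -0.1127, 0.1201]
orientation: [2.271, 2.169, -0.007]
contact_force: [-4.0, -7.7, 8.7]
grip_width: 0.0122
```

>>> {"api": "drive_tool", "payload": {"commands": [{"tx": 0.15, "ty": 0.0, "tz": 0.0, "rx": 0.0, "ry": 0.0, "rz": 0.0, "grip": 0.8}, {"tx": 0.1, "ty": 0.0, "tz": 0.0, "rx": 0.0, "ry": 0.0, "rz": 0.0, "grip": 0.8}]}}

```text
clock: 24.45
tcp_pos: [0.5512, -0.113, 0.12]
orientation: [2.271, 2.168, -0.007]
contact_force: [-4.2, -5.2, 9.1]
grip_width: 0.0121
```

>>> {"api": "drive_tool", "payload": {"commands": [{"tx": 0.06, "ty": 0.03, "tz": 0.0, "rx": 0.0, "ry": 0.0, "rz": 0.0, "grip": 0.8}, {"tx": 0.04, "ty": 0.03, "tz": 0.0, "rx": 0.0, "ry": 0.0, "rz": 0.0, "grip": 0.8}]}}

```text
clock: 24.7
tcp_pos: [0.5531, -0.1126, 0.12]
orientation: [2.271, 2.167, -0.008]
contact_force: [-4.8, -7.1, 7.0]
grip_width: 0.012
```

>>> {"api": "drive_tool", "payload": {"commands": [{"tx": 0.05, "ty": 0.03, "tz": 0.0, "rx": 0.0, "ry": 0.0, "rz": 0.0, "grip": 0.8}, {"tx": 0.0, "ty": 0.0, "tz": 0.0, "rx": 0.0, "ry": 0.0, "rz": 0.0, "grip": 0.8}]}}

```text
clock: 24.95
tcp_pos: [0.5532, -0.1127, 0.12]
orientation: [2.273, 2.166, -0.011]
contact_force: [-6.8, -7.5, 10.0]
grip_width: 0.0121
```

>>> {"api": "drive_tool", "payload": {"commands": [{"tx": 0.0, "ty": 0.0, "tz": 0.0, "rx": 0.0, "ry": 0.0, "rz": 0.0, "grip": 0.5}, {"tx": 0.0, "ty": 0.0, "tz": 0.0, "rx": 0.0, "ry": 0.0, "rz": 0.0, "grip": 0.3}, {"tx": 0.0, "ty": 0.0, "tz": 0.0, "rx": 0.0, "ry": 0.0, "rz": 0.0, "grip": 0.3}, {"tx": 0.0, "ty": 0.0, "tz": 0.5, "rx": 0.0, "ry": 0.0, "rz": 0.0, "grip": 0.3}, {"tx": 0.0, "ty": 0.0, "tz": 1.0, "rx": 0.0, "ry": 0.0, "rz": 0.0, "grip": 0.3}, {"tx": 0.0, "ty": 0.0, "tz": 1.0, "rx": 0.0, "ry": 0.0, "rz": 0.0, "grip": 0.3}, {"tx": 0.0, "ty": 0.0, "tz": 1.0, "rx": 0.0, "ry": 0.0, "rz": 0.0, "grip": 0.3}, {"tx": 0.0, "ty": -0.5, "tz": 1.0, "rx": 0.0, "ry": 0.0, "rz": 0.0, "grip": 0.3}, {"tx": 0.0, "ty": -0.5, "tz": 0.8, "rx": 0.0, "ry": 0.0, "rz": 0.0, "grip": 0.3}, {"tx": 0.0, "ty": 0.0, "tz": 0.0, "rx": 0.0, "ry": 0.0, "rz": 0.0, "grip": 0.3}]}}

```text
clock: 26.2
tcp_pos: [0.5558, -0.1285, 0.2276]
orientation: [2.269, 2.168, 0.002]
contact_force: [-1.2, 0.2, 0.3]
grip_width: 0.0297
```

```bash
python3 - <<'E'
from h import *
o=status.get_obs();print(o['tcp_pos'],o['orientation'],o['contact_force'],o['grip_width'])
f=grab('wrist','w10.png');W=cloud(f);z=W[...,2]
m=(z>.133)&(z<.15)&(np.hypot(W[...,0]-.552,W[...,1]+.112)<.025);r_=cv2.minAreaRect(W[m][:,:2].astype(np.float32)*1000);print('peg',m.sum(),r_)
d=R.from_euler('z',2.5,degrees=True).as_matrix()[:2,:2]@(np.array(r_[0])/1000-[.555,-.0493]);print('a',np.arctan2(-d[0],-d[1]),np.linalg.norm(d))
s=f['frame'][80:330,180:380];cv2.imwrite('pics/w10z.png',cv2.resize(s,None,fx=2.4,fy=2.4,interpolation=3))
f=grab('scene','s10.png');s=f['frame'][140:270,190:380];cv2.imwrite('pics/s10z.png',cv2.resize(s,None,fx=4,fy=4,interpolation=3))
E
```

```text
[ 0.55581576 -0.12854944  0.22755268] [2.26945688e+00 2.16811029e+00 2.22828415e-03] [-1.15650711  0.20822958  0.2517567 ] 0.029672074993367683
peg 288 ((551.9888305664062, -111.01002502441406), (11.824792861938477, 12.203627586364746), 41.608253479003906)
a 0.0051235627291906175 0.061783447053977335
```

View pics/w10z.png

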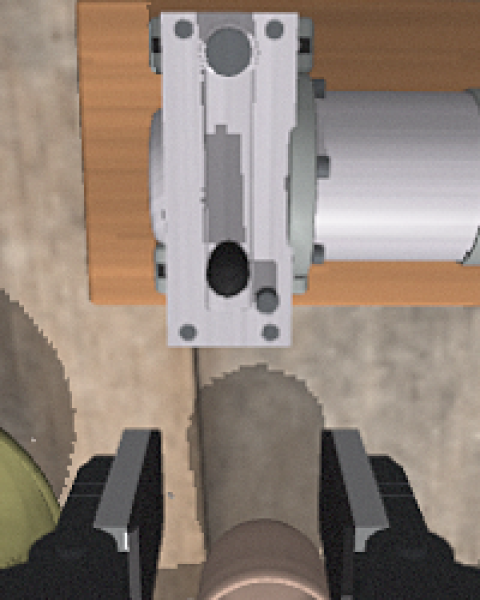

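View pics/s10z.png

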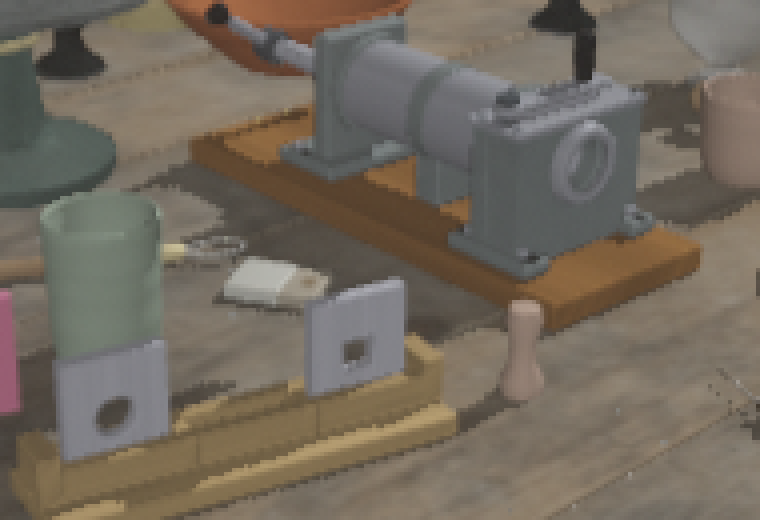

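The keeper is shut (angle about 0.005 rad), the other dies are in their bays, and the gripper is clear.

```bash
python3 - <<'E'
from h import *
print(workorder.hand_in())
E
```

```text
the job is handed in; nothing more can be done
None
```

The strap-handle die is on the floor of the slot, the keeper bar is shut over it, and the job is handed in at about 26 s of the 72 s allowed.

- **Fitting the die:** I took the middle die from the rack and found the slot with the wrist camera. It went into the mouth with no felt push-back. The pads took about 5–8 N. I released it partly in and pushed it down with shut fingertips until the force rose to about 12.5 N. The fingertips then stood 105 mm above the table, the height expected for a seated die 2 mm proud of the head.
- **Closing the keeper:** I gripped the peg lightly and swung it along its arc to the stop. No force reading there passed 10 N on any axis.
- **Last checks:** The camera put the keeper at about 0.005 rad. The last views show the round and square dies in their bays and the tumbler and stamp upright where they stood, though I judged these by eye and did not measure them again. The gripper was clear, about 8 cm above the peg.
- **Not confirmed directly:** Once the fingers lifted off, no camera view was clear enough to measure the 2 mm. Seating is inferred from the force rise, the fingertip height and the keeper closing fully.
- **Disagreement:** The cameras differed by about 1.5 mm on where the slot lies in x. I went by the wrist view, and no other check disagreed.

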